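# Fill the rack and tuck its cover strip under the flap

### The arm

A 7-joint arm with a two-finger parallel gripper is mounted at the origin on a cart in front of the work surface, level with it; the furniture and walls round the work are solid. World frame = base frame: x ahead of the robot, y to its left, z up, the work surface at z = 0. Lengths are in m, angles in rad, forces in N, time in s.
With the tool pointing down it reaches from about 0.4 to 0.875 m from the base axis. Payload 4.4 kg.
Tool frame: the origin (TCP) lies at the very end of the fingers, on their centre line; the grasp point (between the pads) lies 19 mm behind it; z points along the fingers, x is the direction in which the jaws open and shut, and the axes are right-handed (so a half turn about z gives the same grasp; the last joint's range is limited). The gripper opens to 85 mm and grips with 20 to 120 N. Pads are 22 mm wide; open, the fingers measure 114 mm over their backs; the gripper's body (76 mm by 85 mm) begins 54 mm behind the grasp point. The pads swing forward as they close: fully open they stand 13 mm farther back than shut.
Start: joints at [1.074, 0.628, 0.038, 1.517, -0.027, 0.996, -0.02], TCP at [0.271, -0.591, 0.195] pointing down, gripper open.
Joint ranges: [-3.06, 3.06], [-0.37, 2.12], [-1.25, 1.32], [0.18, 2.47], [-1.1, 4.24], [0.23, 1.98], [-2.94, 2.94]. Speed limits (rad/s): [2.57, 2.57, 3.14, 3.14, 3.14, 3.14, 3.14].

### API

Orientations are given as [roll, pitch, yaw] about the fixed x, y, z axes, in that order (R = Rz(yaw) Ry(pitch) Rx(roll)).
In Python, from plant import manip gives the robot as it stands. The module is installed in compiled form; this text tells all that it offers.
- The arm moves only by the tool drive_tool, never from a script. Its argument "steps" is a list of rows, each a list of 3 entries, a list of its own where there are three numbers: the shift along the tool's x, y, z scaled (see below), then the turn, a rotation vector about the tool's x, y, z scaled (see below), then the closure, from 0 (fully open) to 1 (shut). A call has 1 to 20 rows; each row is the pose to reach, as a shift and turn from the pose commanded when the call began, along the tool's axes at that moment; what a row does not reach only later rows make up. The controller multiplies each number of a shift by 40 cm and each number of a turn by pi/4 rad. A row lasts 1/12 s, in which the tool goes at most 41.7 mm and 7.16 degrees, less where a joint would pass 70% of its speed; a pose out of reach is approached as far as the arm can. A call with a number of a shift or a turn outside -1 to 1 is refused whole. A call with a gripper value outside its range is refused whole. The fingers move at their own pace and stop on an object; "force" is the grip in N (left out, the last holds). Time passes only in rows, so rows that repeat a pose let the fingers close. It gives the time, the measured TCP pose, the force and the opening at its end, in the units of the state.
- manip.sense(): the state, without advancing time (a new reading comes with each control period).
- manip.snapshot(name): name is "scene" or "top"; returns a dict with "img" (480x640x3 uint8, blue, green, red), "intrinsics" (3x3 intrinsics, pixels), "k1" (the pictures are not rectified: a ray, as slopes to the right and down, at radius r is drawn at 1 + k1 r^2 times it, then the intrinsics apply), "rvec" (rotation vector, rad) and "tvec" (3), from world to camera coordinates, as OpenCV has them. Camera axes: x right, y down, z forward; pixel columns grow to the right and rows downward; lengths in m; the calibration is good to about 2 mm. A picture is of the moment at which its call begins. There is no depth.
- manip.sign_off(): hands the job in, once; it reports no verdict.
The state is a dict: "clock": time; "q": joint angles; "joint_vel": joint speeds; "joint_efforts": joint torques, N m; "position": TCP position; "tcp_rot": TCP orientation; "force": force on the tool from outside, world axes, zero at the start; "moment": the same for the moment, N m; "grip_width": finger opening in m.
Only numpy, scipy, OpenCV 4.12 (cv2) and the standard library are available. Lean on these libraries where they do the work, as an engineer would, in place of code of your own. Each camera call takes 0.05 s, during which the arm holds its last target.

### The job

Put the two spare vials into the two empty pockets of the grey rack, fully seated. Then take the blue cover strip by its black rib, slide its long edge that lies farther from the rib under the rack's orange flap without lifting the flap, until it meets the stop behind, with its ends flush with the rack's two end cheeks, and hold it pressed flat down on the cheeks with a firm push of 5 to 20 N. Finish while still gripping the rib and pressing, and leave the vials already in the rack, the dish and the timer where they are.

Things in the scene. Friction and masses are not known exactly. Their poses are not given: they have to be found in the camera images.
- rack: Dark grey vial rack, fixed to the bench, 122 (x) x 176 (y) mm. Origin on the bench under the middle of its length; x points from its open front (x = -52 mm) towards the flap and the rear (x = 70), y along the row of pockets, z up. Deck 34 mm above the bench. A cheek stands at each end, 12 mm thick (76 to 88 mm from the middle, x = -52 to 42); the strip is to lie on both cheek tops, 68 mm above the bench.
- stop_top (a point): Middle of the top front edge of the wall across the rack's back, the stop for the strip's rear edge: at rack x = 42 mm, 76 mm above the bench. Axes as the rack's. Caps of seated vials stay 4 mm below the cheek tops, so the strip slides over them.
- flap (a joint): Orange flap, 150 mm wide, 4 mm thick, 50 g, hinged along the rack's y at its rear (rack x = 60 mm, 79 mm above the bench). 0: lying level in its place; grows (rad) as its front edge is lifted; falls back by its weight. It laps forward over the stop to rack x = 22 mm; its underside is 77 mm above the bench, 9 mm above the cheek tops.
- flap_edge (a point): Middle of the flap's front edge, at its underside. Axes as the rack's while the flap lies level.
- strip_rib (a point): Blue cover strip, 90 (x) x 176 (y) x 5 mm, about 110 g, flat on the bench, with an upright black rib on top: 12 mm thick (x), 60 long (y), 30 tall above the plate. The point: the rib's centre, 20 mm above the strip's underside, mid-length. The strip reaches 57 mm to +x of it (rear edge, to be tucked) and 33 to -x. Home, the point is at x -15, y 0, z 88 mm in the rack's frame.
- pocket_0 (a point): Centre of the mouth of pocket 0 of the four in the rack's row (34 mm apart along the rack's y, at rack x = -26 mm), at deck height. Blind hole 21 mm across, 28 deep. Two of the four are empty, which two varies; the others hold vials. A seated vial's centre is 1 mm above this point.
- pocket_1 (a point): Centre of the mouth of pocket 1 of the four in the rack's row (34 mm apart along the rack's y, at rack x = -26 mm), at deck height. Blind hole 21 mm across, 28 deep. Two of the four are empty, which two varies; the others hold vials. A seated vial's centre is 1 mm above this point.
- pocket_2 (a point): Centre of the mouth of pocket 2 of the four in the rack's row (34 mm apart along the rack's y, at rack x = -26 mm), at deck height. Blind hole 21 mm across, 28 deep. Two of the four are empty, which two varies; the others hold vials. A seated vial's centre is 1 mm above this point.
- pocket_3 (a point): Centre of the mouth of pocket 3 of the four in the rack's row (34 mm apart along the rack's y, at rack x = -26 mm), at deck height. Blind hole 21 mm across, 28 deep. Two of the four are empty, which two varies; the others hold vials. A seated vial's centre is 1 mm above this point.
- spare_1_center (a point): Amber vial with a white screw cap, standing upright: body 18 mm across, cap 22 mm across and 16 mm tall at the top, 58 mm tall in all, 30 g. The point is its centre, half-way up (29 mm above its foot). A spare, standing on the bench.
- spare_2_center (a point): Amber vial with a white screw cap, standing upright: body 18 mm across, cap 22 mm across and 16 mm tall at the top, 58 mm tall in all, 30 g. The point is its centre, half-way up (29 mm above its foot). A spare, standing on the bench.
- vial_1_center (a point): Amber vial with a white screw cap, standing upright: body 18 mm across, cap 22 mm across and 16 mm tall at the top, 58 mm tall in all, 30 g. The point is its centre, half-way up (29 mm above its foot). It already stands in one of the pockets and stays there.
- vial_2_center (a point): Amber vial with a white screw cap, standing upright: body 18 mm across, cap 22 mm across and 16 mm tall at the top, 58 mm tall in all, 30 g. The point is its centre, half-way up (29 mm above its foot). It already stands in one of the pockets and stays there.
- petri: Clear round dish, 58 mm across, 16 mm tall; a loose bystander. Origin at the centre of its underside.
- kitchen_timer: White digital timer, 62x66x17 mm; a loose bystander. Origin at the centre of its underside.

How it is judged:
On the way, in this order (a step that is already met when the one before it is completed fails the run):
1. both spare vials are seated in the empty pockets ((horizontal distance between spare_1_center and pocket_0 below 0.004 m or horizontal distance between spare_1_center and pocket_1 below 0.004 m or horizontal distance between spare_1_center and pocket_2 below 0.004 m or horizontal distance between spare_1_center and pocket_3 below 0.004 m) and z of each of spare_1_center, spare_2_center in the frame of rack below 0.039 m and angle between each of spare_1_center, spare_2_center's own z axis and vertical below 0.12 rad and (horizontal distance between spare_2_center and pocket_0 below 0.004 m or horizontal distance between spare_2_center and pocket_1 below 0.004 m or horizontal distance between spare_2_center and pocket_2 below 0.004 m or horizontal distance between spare_2_center and pocket_3 below 0.004 m)), for 0.2 s.
2. the strip's rear edge is under the flap, with the flap down (x of strip_rib in the frame of rack above -0.025 m and z of strip_rib in the frame of rack between 0.084 and 0.093 m and angle between strip_rib's own z axis and vertical below 0.1 rad and value of joint flap below 0.1 rad), for 0.1 s.
At the end, for the whole second after the job is handed in: All four vials seated (4 mm off axis and depth, 0.12 rad). Strip under the flap (below 0.06 rad), within 6 mm of the stop, 8 mm of flush ends, square to 0.06 rad, flat on the cheeks (3 mm, 0.05 rad), pressed on the rack with over 4 N, fingers still on it with over 2 N (all of step 1 and (horizontal distance between vial_1_center and pocket_0 below 0.004 m or horizontal distance between vial_1_center and pocket_1 below 0.004 m or horizontal distance between vial_1_center and pocket_2 below 0.004 m or horizontal distance between vial_1_center and pocket_3 below 0.004 m) and z of each of vial_1_center, vial_2_center in the frame of rack below 0.039 m and angle between each of vial_1_center, vial_2_center's own z axis and vertical below 0.12 rad and (horizontal distance between vial_2_center and pocket_0 below 0.004 m or horizontal distance between vial_2_center and pocket_1 below 0.004 m or horizontal distance between vial_2_center and pocket_2 below 0.004 m or horizontal distance between vial_2_center and pocket_3 below 0.004 m) and x of strip_rib in the frame of rack between -0.021 and -0.008 m and y of strip_rib in the frame of rack between -0.008 and 0.008 m and z of strip_rib in the frame of rack between 0.084 and 0.091 m and angle between strip_rib's own z axis and vertical below 0.05 rad and angle between the y axis of strip_rib and the y axis of rack, either way round below 0.06 rad and value of joint flap below 0.06 rad and contact force between strip and rack above 4 N and contact force between the fingers and strip above 2 N); the arm keeps its last pose, push and grip.
It fails at once if the flap is lifted by more than 0.2 rad (value of joint flap above 0.2 rad).
It fails at once if the strip is pressed on the rack with more than 60 N (contact force between strip and rack above 60 N).
It fails at once if a vial that was already in the rack is moved by more than 15 mm (distance of any of vial_1_center, vial_2_center from where it was at the start of the episode above 0.015 m).
It fails at once if the dish or the timer is moved by more than 30 mm (distance of any of petri, kitchen_timer from where it was at the start of the episode above 0.03 m).
It also fails if it takes over 72 s, if anything falls off the work surface, if the arm or the gripper's body presses on something with over 40 N, if the wrist force passes 120 N, or if a joint passes its speed limit or range.

## Working session

There is one attempt and no reset: what is moved stays moved. The work goes in short steps, Python scripts to look and compute and a tool call to move; the robot and the scene stay as the last step left them, time stands still between calls to the robot, and variables do not carry over. Pictures are saved under pics/ and viewed, and the job is handed in when it is done.

Besides the shell and the picture viewer there is one more tool, called after "Emit:" as name(argument=value, ...), one argument or row to a line, values as JSON. drive_tool: Moves the arm, as the interface text tells. Shifts and turns lie within -1 to 1; 1 stands for 40 cm of shift or pi/4 rad of turn. Its arguments: {"type":"object","properties":{"steps":{"type":"array"},"force":{"type":"number"}},"required":["steps"]}

```bash
mkdir -p pics; python3 - <<'E'
from plant import manip
import cv2, numpy as np
s=manip.sense(); print({k:np.round(v,3).tolist() for k,v in s.items()})
for n in ("scene","top"):
    d=manip.snapshot(n); cv2.imwrite(f"pics/{n}0.png",d["img"])
    print(n,np.round(d["intrinsics"],1).tolist(),d["k1"],np.round(d["rvec"],4),np.round(d["tvec"],4))
    R=cv2.Rodrigues(np.array(d["rvec"],float))[0]; print("cam at",-R.T@np.array(d["tvec"]).ravel())
E
```

```text
{'clock': 0.0, 'q': [1.074, 0.629, 0.038, 1.518, -0.027, 0.996, -0.02], 'joint_vel': [0.001, 0.0, 0.0, -0.0, -0.001, -0.001, -0.002], 'joint_efforts': [0.0, -56.34, 1.227, -19.344, 0.011, 0.011, 0.0], 'position': [0.271, -0.59, 0.194], 'tcp_rot': [3.142, 0.002, -1.14], 'force': [-0.312, -0.314, 1.001], 'moment': [0.031, 0.055, -0.009], 'grip_width': 0.085}
scene [[468.0, 0.0, 320.1], [0.0, 468.0, 241.4], [0.0, 0.0, 1.0]] -0.08269317235057441 [ 0.9882 -2.0749  1.3181] [0.2751 0.2601 0.8092]
cam at [-0.32979529  0.59544021  0.57865257]
top [[493.1, 0.0, 320.5], [0.0, 493.1, 239.6], [0.0, 0.0, 1.0]] -0.0170789888149247 [ 2.1542 -2.0689  0.2208] [-0.1081  0.5489  1.4692]
cam at [ 0.23765337 -0.0915931   1.55130228]
```

View pics/scene0.png

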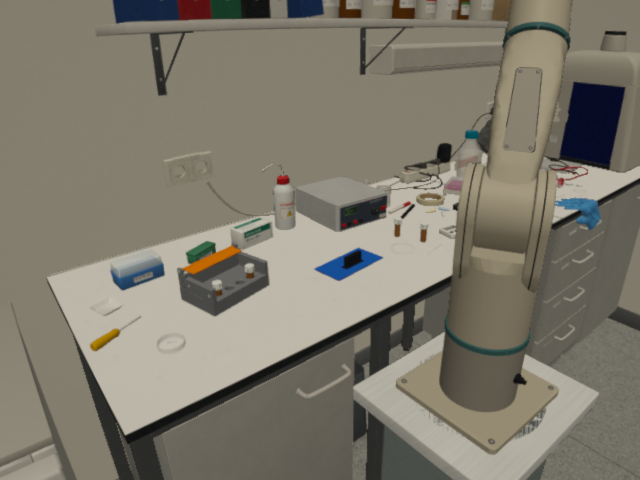

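View pics/top0.png

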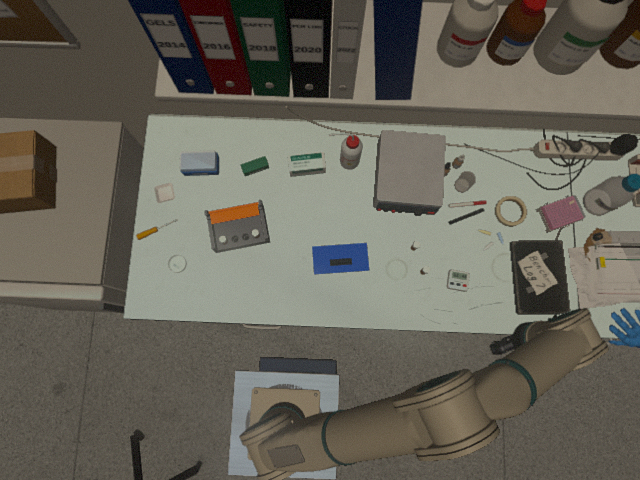

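The scene view shows the rack at about (225,278), the strip at (350,263) and two spares at (397,228) and (423,233). In the top view the rack is at (238,226), the strip at (341,258), and the spares at (415,246) and (424,271). The dish is probably at (397,268) or (178,264), and the timer is at (458,281). I'll zoom in on the details.

```bash
cat > h.py <<'E'
import cv2, numpy as np
from plant import manip
def snap(n,save=None):
    d=manip.snapshot(n)
    d["K"]=np.array(d["intrinsics"],float); d["R"]=cv2.Rodrigues(np.array(d["rvec"],float))[0]
    d["t"]=np.array(d["tvec"],float).ravel(); d["C"]=-d["R"].T@d["t"]
    d["D"]=np.array([d["k1"],0,0,0,0],float)
    if save: cv2.imwrite(f"pics/{save}.png",d["img"])
    return d
def ray(d,uv):
    p=cv2.undistortPoints(np.array(uv,float).reshape(-1,1,2),d["K"],d["D"]).reshape(-1,2)
    r=np.c_[p,np.ones(len(p))]@d["R"]; return r/np.linalg.norm(r,axis=1,keepdims=True)
def plane(d,uv,z):
    r=ray(d,uv); return d["C"]+r*((z-d["C"][2])/r[:,2])[:,None]
def tri(d1,u1,d2,u2):
    a=ray(d1,u1)[0]; b=ray(d2,u2)[0]
    s=np.linalg.lstsq(np.c_[a,-b],d2["C"]-d1["C"],rcond=None)[0]
    p=d1["C"]+s[0]*a; q=d2["C"]+s[1]*b
    return (p+q)/2,np.linalg.norm(p-q)
def proj(d,X):
    return cv2.projectPoints(np.array(X,float).reshape(-1,1,3),np.array(d["rvec"],float),d["t"],d["K"],d["D"])[0].reshape(-1,2)
def crop(d,x0,y0,x1,y1,f,name):
    cv2.imwrite(f"pics/{name}.png",cv2.resize(d["img"][y0:y1,x0:x1],None,fx=f,fy=f,interpolation=cv2.INTER_CUBIC))
E
python3 - <<'E'
from h import *
a=cv2.imread("pics/scene0.png");b=cv2.imread("pics/top0.png")
A=cv2.resize(a[235:315,170:280],None,fx=7,fy=7,interpolation=cv2.INTER_CUBIC)
B=cv2.resize(b[195:255,200:275],None,fx=10,fy=10,interpolation=cv2.INTER_CUBIC)
C=cv2.resize(a[200:290,300:470],None,fx=4.6,fy=4.6,interpolation=cv2.INTER_CUBIC)
D=cv2.resize(b[225:300,305:480],None,fx=4.5,fy=4.5,interpolation=cv2.INTER_CUBIC)
for n,i in zip("ABCD",(A,B,C,D)): cv2.imwrite(f"pics/z{n}.png",i)
E
```

```text
(no output)
```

View pics/zA.png

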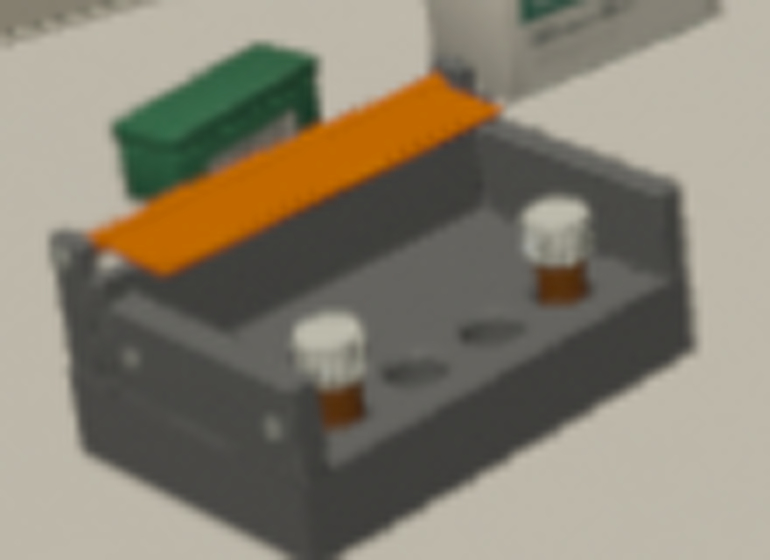

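View pics/zB.png

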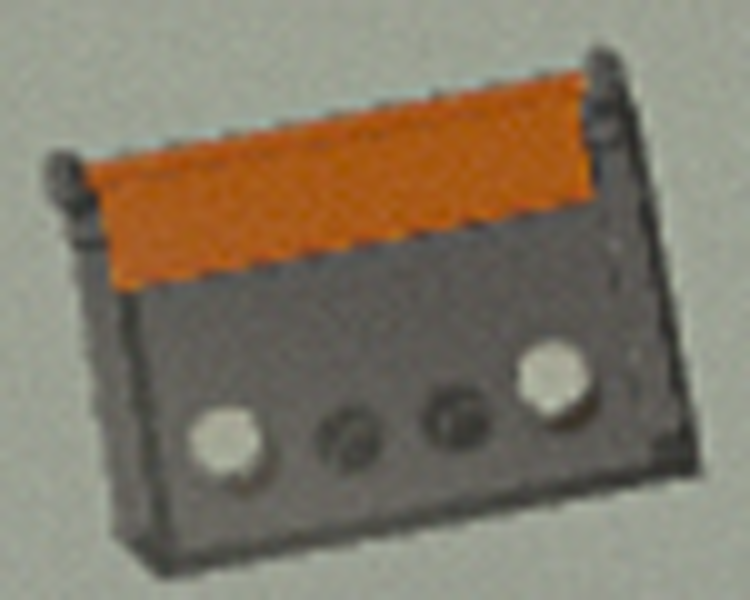

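View pics/zC.png

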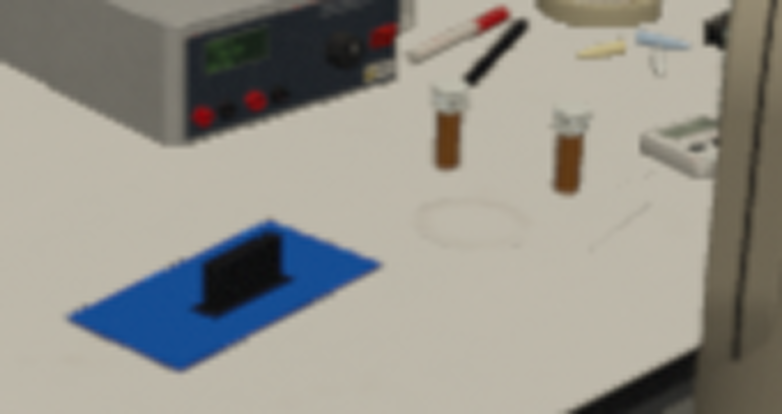

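View pics/zD.png

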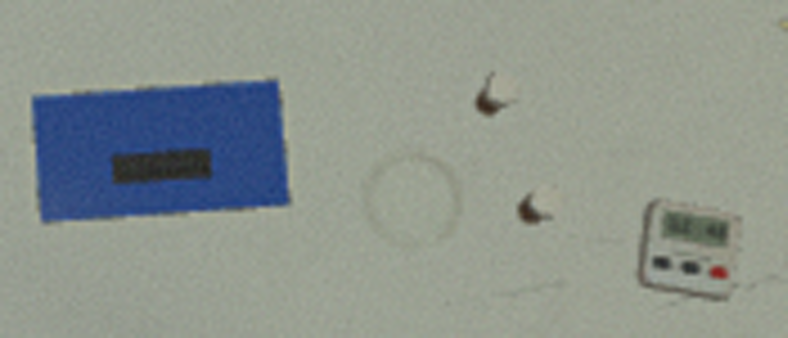

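Pockets at both ends of the row are filled and the middle two are empty. The spares stand at about (415,246) and (424,271) in the top view, and the timer and dish are close to them. Next I'll measure by masks.

```bash
cat > meas.py <<'E'
from h import *
def blobs(m,amin=4):
    n,l,s,c=cv2.connectedComponentsWithStats(m.astype(np.uint8))
    return [(s[i,4],np.round(c[i],2).tolist(),s[i,:4].tolist()) for i in range(1,n) if s[i,4]>=amin]
E
python3 - <<'E'
from meas import *
for n,roi in (("scene",(170,200,480,310)),("top",(200,195,480,300))):
    im=cv2.imread(f"pics/{n}0.png"); hsv=cv2.cvtColor(im,cv2.COLOR_BGR2HSV)
    M=np.zeros(im.shape[:2],bool); M[roi[1]:roi[3],roi[0]:roi[2]]=1
    H,S,V=[hsv[...,i].astype(int) for i in range(3)]
    print(n,"amber",blobs(M&(H<18)&(S>90)&(V<150)&(V>40)))
    print("orange",blobs(M&(H<18)&(S>180)&(V>150),30))
    print("blue",blobs(M&(H>100)&(H<125)&(S>140)&(V>80),100))
    print("black",blobs(M&(V<45),20))
    rr=(205,225,265,250) if n=="top" else (205,255,262,300)
    M2=np.zeros_like(M); M2[rr[1]:rr[3],rr[0]:rr[2]]=1
    print("caps",blobs(M2&(V>115),8)); 
    print("holes",blobs(M2&(V<72),8))
E
```

```text
scene amber [(np.int32(8), [289.38, 203.88], [287, 203, 6, 3]), (np.int32(13), [406.62, 204.31], [404, 203, 7, 4]), (np.int32(19), [383.21, 207.21], [381, 205, 6, 5]), (np.int32(56), [396.95, 230.12], [395, 225, 5, 12]), (np.int32(57), [423.04, 235.4], [421, 230, 5, 12]), (np.int32(4), [233.5, 246.25], [232, 245, 4, 3]), (np.int32(59), [213.59, 263.97], [188, 251, 53, 24]), (np.int32(35), [249.66, 275.29], [247, 273, 7, 6]), (np.int32(32), [218.41, 292.53], [215, 290, 7, 6])]
orange [(np.int32(489), [211.23, 259.69], [184, 246, 57, 28])]
blue [(np.int32(747), [346.82, 264.87], [316, 249, 66, 31])]
black [(np.int32(619), [362.92, 212.52], [342, 200, 44, 28]), (np.int32(23), [407.26, 211.22], [402, 205, 12, 13]), (np.int32(190), [352.42, 259.13], [344, 251, 18, 17]), (np.int32(521), [420.6, 295.74], [386, 277, 66, 33])]
caps [(np.int32(199), [214.41, 259.22], [205, 255, 28, 14]), (np.int32(35), [257.03, 256.26], [250, 255, 12, 5]), (np.int32(85), [248.52, 267.44], [244, 263, 10, 10]), (np.int32(99), [216.57, 283.95], [211, 279, 11, 11]), (np.int32(102), [255.28, 295.84], [244, 289, 18,
[... 653 characters left out ...]
32(582), [234.12, 212.82], [209, 203, 50, 21])]
blue [(np.int32(1283), [340.33, 257.67], [313, 243, 56, 31])]
black [(np.int32(48), [410.06, 210.9], [395, 207, 32, 8]), (np.int32(24), [456.42, 219.79], [449, 216, 16, 8])]
caps [(np.int32(134), [207.34, 238.69], [205, 225, 8, 25]), (np.int32(41), [254.78, 232.17], [252, 229, 7, 8]), (np.int32(41), [221.9, 238.73], [219, 236, 7, 7]), (np.int32(100), [253.85, 247.4], [235, 244, 30, 6])]
holes [(np.int32(10), [212.6, 227.1], [212, 225, 2, 6]), (np.int32(26), [245.42, 236.54], [242, 234, 7, 6]), (np.int32(8), [257.38, 235.88], [255, 234, 5, 4]), (np.int32(8), [235.88, 239.5], [234, 238, 4, 4]), (np.int32(21), [257.24, 243.19], [249, 242, 16, 4])]
```

```bash
cat > m1.py <<'E'
from meas import *
import sys
T=snap("top","t_%s"%sys.argv[1]); S=snap("scene","s_%s"%sys.argv[1])
ca={"A":((254.78,232.17),(248.52,267.44)),"B":((221.9,238.73),(216.57,283.95))}
for k,(u,v) in ca.items():
    print(k,"plane z64 top",plane(T,u,.064)[0].round(4),"plane z56 scene",plane(S,v,.056)[0].round(4),"tri",[np.round(x,4) for x in tri(T,u,S,v)])
def quad(d,m):
    c=max(cv2.findContours(m.astype(np.uint8),cv2.RETR_EXTERNAL,cv2.CHAIN_APPROX_NONE)[0],key=cv2.contourArea)
    h=cv2.convexHull(c); 
    r=cv2.approxPolyN(h,4,ensure_convex=True).reshape(-1,2).astype(float)
    p=c.reshape(-1,2).astype(float)
    # refine: fit a line to contour points near each side
    L=[]
    for i in range(4):
        a,b=r[i],r[(i+1)%4]; t=(b-a)/np.linalg.norm(b-a); n=np.array([-t[1],t[0]])
        s=(p-a)@t; e=(p-a)@n; ok=(abs(e)<1.6)&(s>2)&(s<np.linalg.norm(b-a)-2)
        f=cv2.fitLine(p[ok].astype(np.float32),cv2.DIST_HUBER,0,.01,.01).ravel(); L.append(f)
    out=[]
    for i in range(4):
        f,g=L[i-1],L[i]; A=np.c_[f[:2],-g[:2]]; s=np.linalg.solve(A,g[2:]-f[2:]); out.append(f[2:]+s[0]*f[:2])
    return np.array(out)
for n,d in (("top",T),("scene",S)):
    H,Sa,V=[x.astype(int) for x in cv2.split(cv2.cvtColor(d["img"],cv2.COLOR_BGR2HSV))]
    M=np.zeros(H.shape,bool); M[195:310,170:385]=1
    o=quad(d,M&(H<18)&(Sa>180)&(V>130)); b=quad(d,M&(H>100)&(H<125)&(Sa>120)&(V>70))
    print(n,"flap px",o.round(1).tolist()); print(plane(d,o,.081).round(4).tolist())
    print(n,"strip px",b.round(1).tolist()); print(plane(d,b,.005).round(4).tolist(), plane(d,b,.005).mean(0).round(4))
H,Sa,V=[x.astype(int) for x in cv2.split(cv2.cvtColor(T["img"],cv2.COLOR_BGR2HSV))]
M=np.zeros(H.shape,bool); M[250:270,325:358]=1
print("rib top view",blobs(M&(V<75)&(Sa<150),10))
E
python3 m1.py 1
```

```text
A plane z64 top [0.5665 0.118  0.064 ] plane z56 scene [0.5694 0.1201 0.056 ] tri [array([0.5687, 0.1197, 0.056 ]), np.float64(0.0014)]
B plane z64 top [0.5417 0.2179 0.064 ] plane z56 scene [0.5465 0.2174 0.056 ] tri [array([0.5428, 0.219 , 0.0582]), np.float64(0.0001)]
top flap px [[258.29998779296875, 214.10000610351562], [211.8000030517578, 222.6999969482422], [209.8000030517578, 211.8000030517578], [256.3999938964844, 202.8000030517578]]
[[0.6201, 0.1086, 0.081], [0.5871, 0.2496, 0.081], [0.6213, 0.2586, 0.081], [0.6561, 0.1169, 0.081]]
top strip px [[368.1000061035156, 269.3999938964844], [314.3999938964844, 273.0], [312.6000061035156, 247.0], [365.5, 243.1999969482422]]
[[0.4737, -0.2403, 0.005], [0.4553, -0.0706, 0.005], [0.5388, -0.0615, 0.005], [0.5581, -0.2302, 0.005]] [ 0.5065 -0.1507  0.005 ]
scene flap px [[240.6999969482422, 250.5], [192.10000610351562, 273.79998779296875], [182.6999969482422, 267.29998779296875], [231.1999969482422, 246.3000030517578]]
[[0.6181, 0.1115, 0.081], [0.583, 0.2572, 0.081], [0.6276, 0.2609, 0.081], [0.6557, 0.1179, 0.081]]
scene strip px [[381.20001220703125, 257.20001220703125], [338.5, 279.6000061035156], [315.3999938964844, 268.3999938964844], [357.79998779296875, 248.1999969482422]]
[[0.4719, -0.2348, 0.005], [0.4525, -0.0653, 0.005], [0.5375, -0.0582, 0.005], [0.5562, -0.2253, 0.005]] [ 0.5045 -0.1459  0.005 ]
rib top view [(np.int32(132), [340.3, 261.5], [330, 258, 22, 8])]
```

```bash
python3 - <<'E'
from meas import *
T=snap("top","t_2"); S=snap("scene","s_2")
for v in ((396.95,230.12),(423.04,235.4)):
    p=plane(S,v,.021)[0]; print("body centre",p.round(4), "cap top expected in top px",proj(T,p*[1,1,0]+[.002,-.005,.058]).round(1), proj(T,p*[1,1,0]+[.002,-.005,.0]).round(1))
im=cv2.imread("pics/t_2.png")
c=im[235:285,395:445].astype(float).mean(2)
c=np.clip((c-100)*255/(c.max()-100),0,255).astype(np.uint8)
print(c.max())
cv2.imwrite("pics/z3.png",cv2.resize(c,None,fx=12,fy=12,interpolation=cv2.INTER_NEAREST))
c=im[235:285,395:445].astype(int); print((c[8:16,12:26].mean(2)).astype(int)); print((c[32:40,20:36].mean(2)).astype(int))
E
```

```text
body centre [ 0.5478 -0.3768  0.021 ] cap top expected in top px [[416.  244.3]] [[412.5 247.9]]
body centre [ 0.4708 -0.4057  0.021 ] cap top expected in top px [[425.4 269.3]] [[421.6 272. ]]
255
[[152 154 154 154 154 146 118 158 158 157 158 156 157 152]
 [156 152 153 157 153 124 123 160 159 155 158 160 158 149]
 [153 156 155 155 118  91 120 160 164 162 157 158 155 152]
 [153 159 155 148  84  68 111 153 161 165 157 158 154 155]
 [154 158 158 128  60  51  75 102 122 143 141 137 129 151]
 [155 156 154 127  51  38  53  63  85  93 118 151 151 152]
 [156 155 156 150  98  62  45  56  94 147 153 151 156 153]
 [153 156 153 160 150 122  97 104 151 157 157 153 151 154]]
[[154 156 154 153 155 153 155 153 146 159 158 158 156 153 158 151]
 [152 150 149 157 154 158 149 110 130 156 159 155 161 155 156 150]
 [151 155 153 153 158 152 100  98 149 160 161 155 161 157 158 155]
 [151 152 149 160 150  99  55  82 148 167 160 157 156 160 156 153]
 [152 156 154 156 152  74  46  57 104 139 162 156 158 163 154 153]
 [154 155 156 153 154  98  49  53  67  96 132 130 143 154 154 152]
 [153 152 154 155 155 119  63  49  53  62 104 114 123 151 153 155]
 [148 152 150 155 152 149 122  96  97 106 149 152 151 151 155 152]]
```

View pics/z3.png

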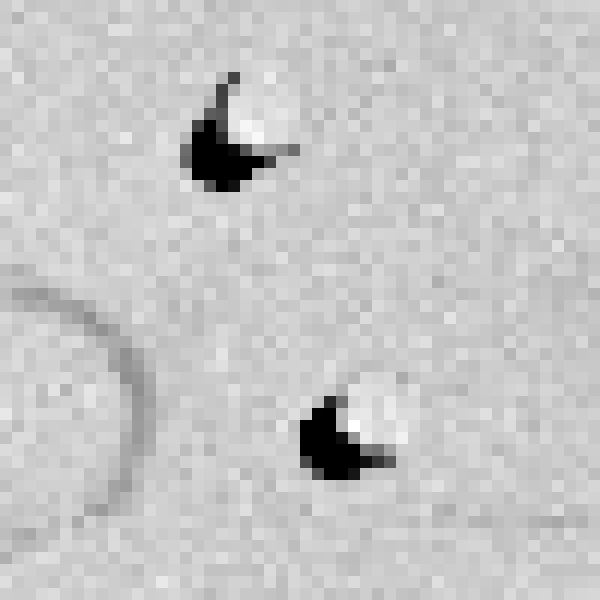

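```bash
cat >> h.py <<'E'
from scipy.spatial.transform import Rotation as Ro
def go(pos,yaw,p0=None,y0=None):
    """shift/turn numbers from commanded pose (tool down) to pos,yaw"""
    s=manip.sense()
    p0=np.array(s["position"] if p0 is None else p0,float); y0=s["tcp_rot"][2] if y0 is None else y0
    R=Ro.from_euler("xyz",[np.pi,0,y0])
    d=R.inv().apply(np.array(pos)-p0)/.4
    dy=(yaw-y0+np.pi)%(2*np.pi)-np.pi
    print("shift",d.round(4).tolist(),"turn",[0,0,round(-dy/(np.pi/4),4)],"rows",np.linalg.norm(d)*.4/.0417,abs(dy)/.125)
E
python3 - <<'E'
from meas import *
T=snap("top"); S=snap("scene")
print(tri(T,(416.4,244.1),S,(397.8,221.1)),tri(T,(426,268.8),S,(423.9,226.3)))
s=manip.sense(); print(s["position"],s["tcp_rot"])
go([.549,-.380,.12],-1.33); go([.549,-.380,.031],-1.33)
E
```

```text
(array([ 0.55318771, -0.38500001,  0.04640828]), np.float64(0.0005952658289266432)) (array([ 0.47687073, -0.41477743,  0.04542775]), np.float64(0.0009284313133776787))
[ 0.27142424 -0.59049496  0.19465946] [-3.14155160e+00  3.19206875e-04 -1.14004003e+00]
shift [-0.1884, -0.8503, 0.1866] turn [0, 0, np.float64(0.2419)] rows 8.543717400697032 1.5196797282638492
shift [-0.1884, -0.8503, 0.4091] turn [0, 0, np.float64(0.2419)] rows 9.229992612793982 1.5196797282638492
```

Emit:
drive_tool(
  steps=[
    [[-0.18, -0.853, 0.18], [0, 0, 0.242], 0],
    [[-0.18, -0.853, 0.18], [0, 0, 0.242], 0],
    [[-0.18, -0.853, 0.18], [0, 0, 0.242], 0],
    [[-0.18, -0.853, 0.18], [0, 0, 0.242], 0],
    [[-0.18, -0.853, 0.18], [0, 0, 0.242], 0],
    [[-0.18, -0.853, 0.18], [0, 0, 0.242], 0],
    [[-0.18, -0.853, 0.18], [0, 0, 0.242], 0],
    [[-0.18, -0.853, 0.18], [0, 0, 0.242], 0],
    [[-0.18, -0.853, 0.18], [0, 0, 0.242], 0],
    [[-0.18, -0.853, 0.18], [0, 0, 0.242], 0],
  ],
  force=20,
)

```text
clock: 1.23
position: [0.5577, -0.3747, 0.1211]
tcp_rot: [-3.138, 0.005, -1.32]
force: [-0.3, 0.3, 0.3]
grip_width: 0.0852
```

```bash
python3 - <<'E'
from meas import *
T=snap("top","t_3"); S=snap("scene","s_3")
s=manip.sense(); print(s["position"],s["tcp_rot"])
crop(S,370,170,470,260,6,"z4s"); crop(T,380,220,460,290,7,"z4t")
go([.551,-.382,.031],-1.33)
E
```

```text
[ 0.55213301 -0.38144898  0.12230333] [ 3.14101736e+00  5.80049854e-04 -1.32731829e+00]
shift [0.0007, 0.0031, 0.2283] turn [0, 0, np.float64(0.0034)] rows 2.189736656305862 0.02145364907826064
```

View pics/z4s.png

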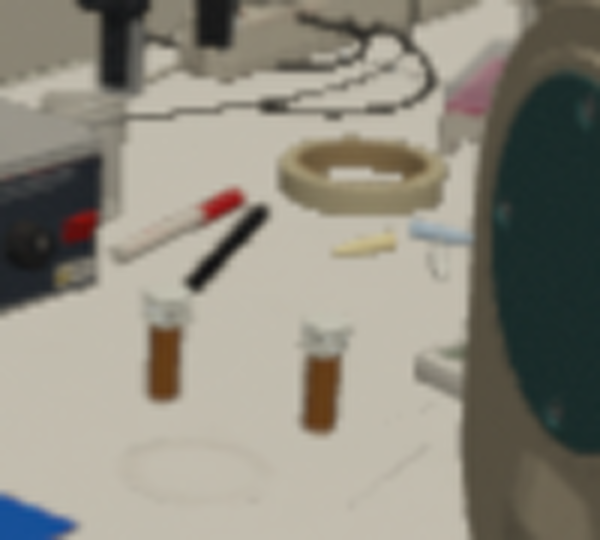

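View pics/z4t.png

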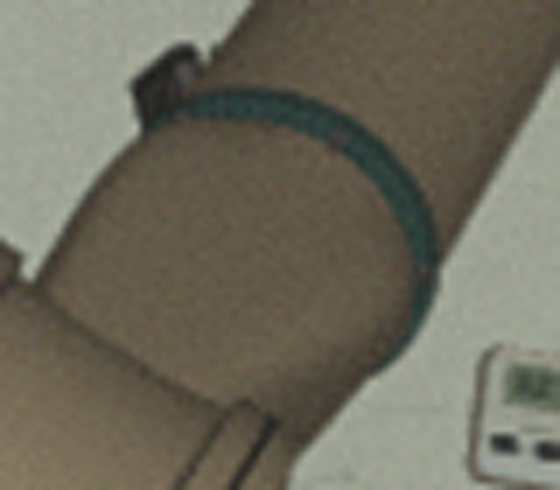

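```bash
python3 - <<'E'
from meas import *
S=snap("scene"); T=snap("top")
s=manip.sense();p=np.array(s["position"]); print(p)
u=np.array([np.cos(-1.33),np.sin(-1.33),0])
for o in (p,p+u*.05+[0,0,.013],p-u*.05+[0,0,.013]): print(proj(S,o),)
crop(S,340,60,460,250,3,"z5s")
E
```

```text
[ 0.55004485 -0.38440937  0.12300542]
[[399.75745721 197.24568399]]
[[408.12125563 188.63120605]]
[[391.35671327 197.67537184]]
```

View pics/z5s.png

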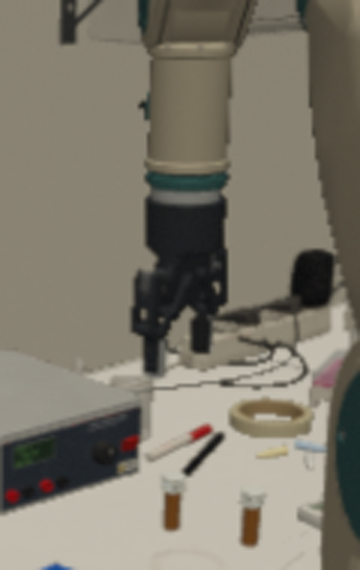

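```bash
python3 - <<'E'
from meas import *
S=snap("scene","s_5"); print(manip.sense()["position"],manip.sense()["clock"])
crop(S,370,140,430,215,8,"z6s")
E
```

```text
[ 0.549845   -0.38477302  0.12319409] 1.4833
```

View pics/z6s.png

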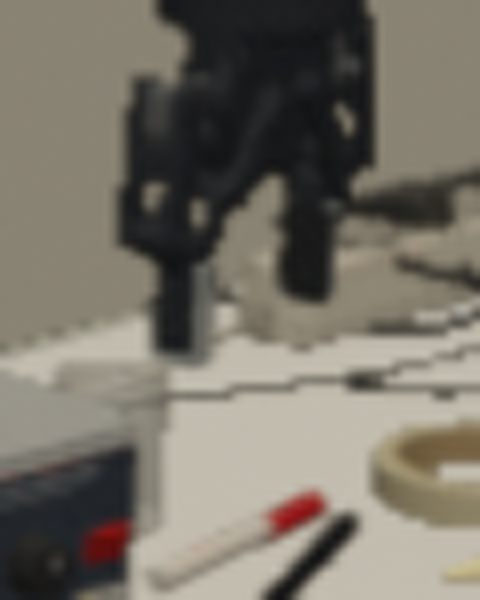

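The scene picture shows the fingertips at (392,184) and (408,177), about 12 px higher than the pose predicts. I'll go down part way and compare again.

Emit:
drive_tool(
  steps=[
    [[0, 0, 0.16], [0, 0, 0], 0],
    [[0, 0, 0.16], [0, 0, 0], 0],
    [[0, 0, 0.16], [0, 0, 0], 0],
    [[0, 0, 0.16], [0, 0, 0], 0],
  ],
)

```text
clock: 1.82
position: [0.5496, -0.3837, 0.0583]
tcp_rot: [3.14, 0.001, -1.332]
force: [0.5, 0.1, 0.2]
grip_width: 0.0851
```

```bash
python3 - <<'E'
from meas import *
S=snap("scene","s_6"); s=manip.sense(); print(s["position"],s["tcp_rot"],s["force"],s["clock"])
crop(S,360,150,440,250,6,"z7s")
p=np.array(s["position"]);u=np.array([np.cos(-1.33),np.sin(-1.33),0])
for o in (p,p+u*.05+[0,0,.013],p-u*.05+[0,0,.013]): print((proj(S,o)-[360,150])*6)
E
```

```text
[ 0.55105947 -0.38434005  0.05986397] [-3.14124076e+00 -1.24598580e-03 -1.33201446e+00] [0.79710916 0.04415174 1.12214697] 1.8667
[[230.89573379 403.13684313]]
[[280.4007973  349.73164924]]
[[181.21989133 409.35624391]]
```

View pics/z7s.png

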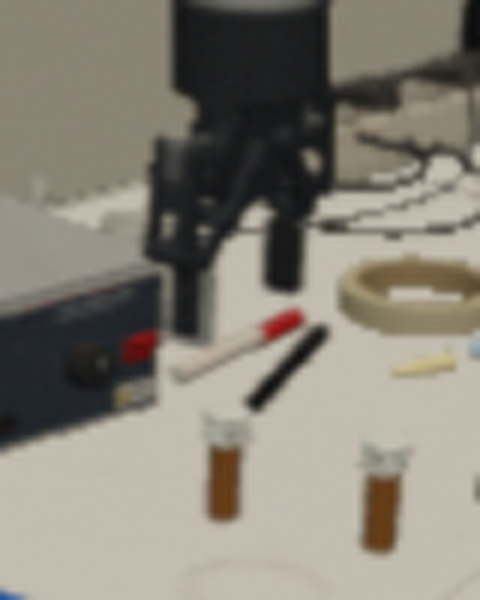

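Emit:
drive_tool(
  steps=[
    [[0, 0, -0.05], [0, 0, 0], 1],
    [[0, 0, -0.05], [0, 0, 0], 1],
    [[0, 0, -0.05], [0, 0, 0], 1],
    [[0, 0, -0.05], [0, 0, 0], 1],
    [[0, 0, -0.05], [0, 0, 0], 1],
    [[0, 0, -0.05], [0, 0, 0], 1],
    [[0, 0, -0.05], [0, 0, 0], 1],
    [[0, 0, -0.05], [0, 0, 0], 1],
  ],
)

```text
clock: 2.53
position: [0.5513, -0.3825, 0.0784]
tcp_rot: [3.141, 0.0, -1.33]
force: [-0.4, 0.2, 0.2]
grip_width: 0.0002
```

```bash
python3 - <<'E'
from meas import *
S=snap("scene","s_7"); s=manip.sense(); print(s["position"],s["grip_width"],s["force"],s["clock"])
crop(S,360,150,440,250,6,"z8s")
p=np.array(s["position"]);print((proj(S,p)-[360,150])*6)
E
```

```text
[ 0.55122835 -0.38258549  0.07845876] -4.6102650940004854e-05 [-0.14769214  0.83532593  0.17952676] 2.5833
[[229.97171945 368.949118  ]]
```

View pics/z8s.png

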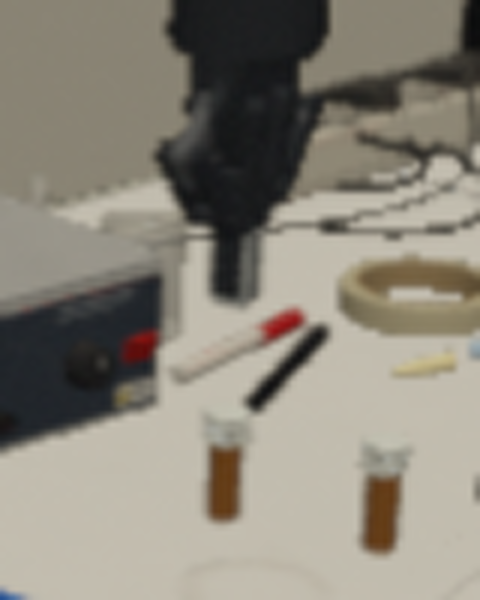

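```bash
python3 - <<'E'
from meas import *
T=snap("top","t_7"); S=snap("scene")
for p in ((.551,-.382),(.62,-.458)):
    for z in (.08,.15,.25,.35): print(p,z,proj(T,[*p,z]).round(1),proj(S,[*p,z]).round(1))
crop(T,340,180,500,320,5,"z9t")
E
```

```text
(0.551, -0.382) 0.08 [[417.5 242.5]] [[398.3 211.1]]
(0.551, -0.382) 0.15 [[422.2 237.7]] [[399.4 188.6]]
(0.551, -0.382) 0.25 [[429.8 229.9]] [[401.  154.8]]
(0.551, -0.382) 0.35 [[438.6 221. ]] [[402.6 119.1]]
(0.62, -0.458) 0.08 [[442.1 221.6]] [[398.7 199.6]]
(0.62, -0.458) 0.15 [[448.  215.8]] [[399.8 178.3]]
(0.62, -0.458) 0.25 [[457.3 206.6]] [[401.2 146.5]]
(0.62, -0.458) 0.35 [[468.2 195.9]] [[402.7 113. ]]
```

View pics/z9t.png

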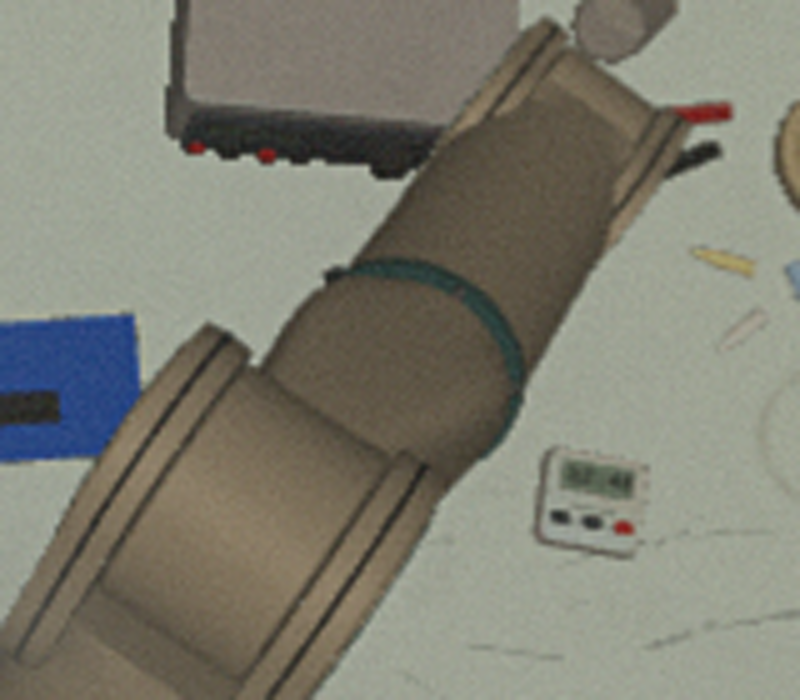

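View pics/s_7.png

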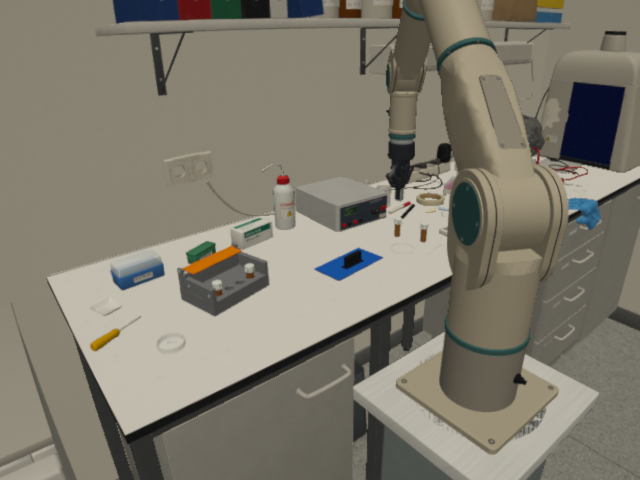

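```bash
python3 - <<'E'
from meas import *
T=snap("top"); S=snap("scene")
print(manip.sense()["q"])
for X in ([0,0,0],[0,0,.05],[0,0,.3],[.1,.1,0],[-.1,-.1,0],[.1,-.1,0],[-.1,.1,0]): print(X,proj(T,X).round(1),proj(S,X).round(1))
E
```

```text
[ 0.51304669  0.78970362  0.09121679  1.55441666 -0.09014517  0.80182106
 -0.68991206]
[0, 0, 0] [[284.3 423.4]] [[476.4 389.1]]
[0, 0, 0.05] [[283.1 426.1]] [[480.2 366.8]]
[0, 0, 0.3] [[275.8 443.2]] [[501.6 232.9]]
[0.1, 0.1, 0] [[253.1 387.3]] [[395.7 385. ]]
[-0.1, -0.1, 0] [[316.3 460.4]] [[557.6 392.4]]
[0.1, -0.1, 0] [[319.1 390. ]] [[464.1 340.8]]
[-0.1, 0.1, 0] [[248.6 457.5]] [[492.4 453.8]]
```

```bash
python3 - <<'E'
from meas import *
T=snap("top"); S=snap("scene")
for z in (.195,.23,.3,.4): print(z,proj(T,[.2714,-.5905,z]).round(1),proj(S,[.2714,-.5905,z]).round(1))
b=cv2.imread("pics/top0.png"); cv2.imwrite("pics/z10.png",cv2.resize(b[290:400,480:620],None,fx=5.5,fy=5.5,interpolation=cv2.INTER_CUBIC))
E
```

```text
0.195 [[502.7 338.1]] [[527.9 181.4]]
0.23 [[507.5 337.9]] [[529.9 169. ]]
0.3 [[518.  337.6]] [[533.8 143.3]]
0.4 [[535.2 337.1]] [[539.5 104.8]]
```

View pics/z10.png

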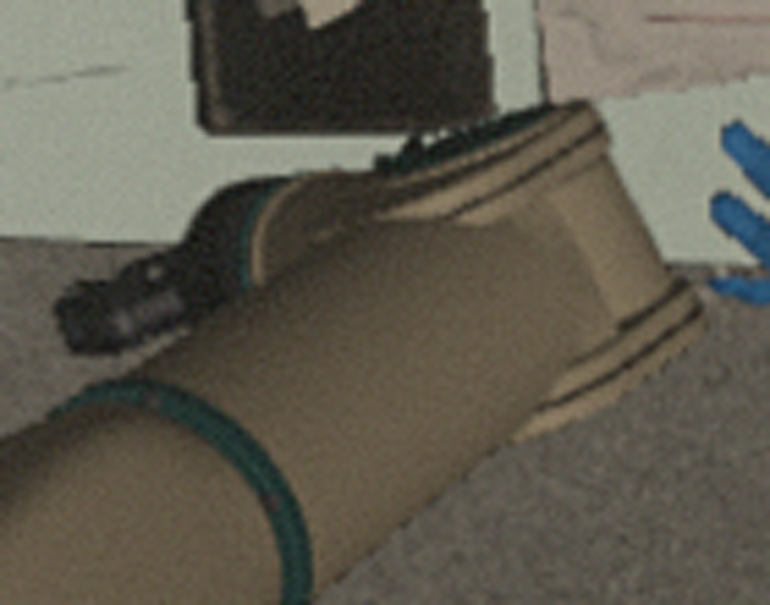

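```bash
python3 - <<'E'
from meas import *
T=snap("top")
u=np.array([.418,-.909,0]);v=np.array([.909,.418,0]);p=np.array([.2714,-.5905,.195])
for dz in (.013,.05):
  for r in (0,.1):
    for w in (-.011,.011):
      for k in (-.057,-.042):
        print(dz,r,w,k,((proj(T,p+u*k+v*w+u*r+[0,0,dz])-[480,290])*5.5).round(0))
E
```

```text
0.013 0 -0.011 -0.057 [[ 40. 331.]]
0.013 0 -0.011 -0.042 [[ 67. 319.]]
0.013 0 0.011 -0.057 [[ 20. 289.]]
0.013 0 0.011 -0.042 [[ 47. 277.]]
0.013 0.1 -0.011 -0.057 [[223. 251.]]
0.013 0.1 -0.011 -0.042 [[250. 239.]]
0.013 0.1 0.011 -0.057 [[202. 209.]]
0.013 0.1 0.011 -0.042 [[230. 197.]]
0.05 0 -0.011 -0.057 [[ 66. 332.]]
0.05 0 -0.011 -0.042 [[ 94. 320.]]
0.05 0 0.011 -0.057 [[ 46. 288.]]
0.05 0 0.011 -0.042 [[ 74. 276.]]
0.05 0.1 -0.011 -0.057 [[254. 250.]]
0.05 0.1 -0.011 -0.042 [[282. 237.]]
0.05 0.1 0.011 -0.057 [[233. 206.]]
0.05 0.1 0.011 -0.042 [[261. 194.]]
```

The top view at the start rules out a horizontal error. The fingertips seem to be about 36 mm above the stated TCP, so I'll test that with a careful descent around spare 1, fingers open.

Emit:
drive_tool(
  steps=[
    [[0, 0, 0], [0, 0, 0], 0],
    [[0, 0, 0], [0, 0, 0], 0],
    [[0, 0, 0], [0, 0, 0], 0],
    [[0, 0, 0], [0, 0, 0], 0],
    [[0, 0, 0], [0, 0, 0], 0],
    [[0, 0, 0.05], [0, 0, 0], 0],
    [[0, 0, 0.1], [0, 0, 0], 0],
    [[0, 0, 0.12], [0, 0, 0], 0],
    [[0, 0, 0.12], [0, 0, 0], 0],
  ],
)

```text
clock: 3.68
position: [0.5498, -0.3815, 0.0285]
tcp_rot: [3.139, 0.003, -1.33]
force: [0.1, 0.5, 0.2]
grip_width: 0.085
```

```bash
python3 - <<'E'
from meas import *
S=snap("scene","s_8"); s=manip.sense(); print(s["position"],s["grip_width"],s["force"],s["clock"])
crop(S,360,150,440,250,6,"z11s")
p=np.array(s["position"]);print((proj(S,p)-[360,150])*6)
E
```

```text
[ 0.55076713 -0.38223897  0.02997269] 0.08549751617699021 [0.0902787  0.00585098 0.14605186] 3.7333
[[225.62109412 459.7420425 ]]
```

View pics/z11s.png

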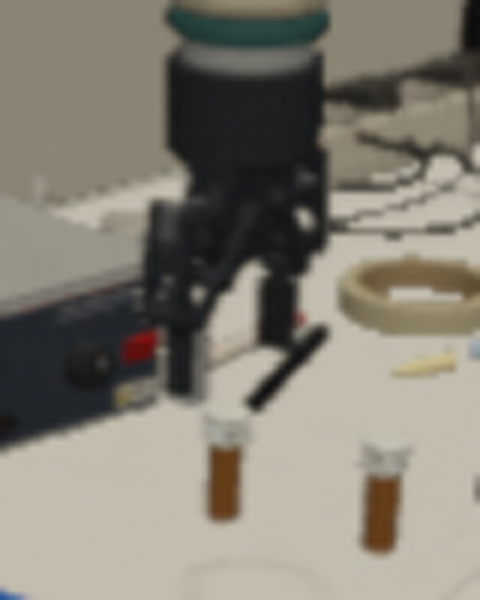

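Emit:
drive_tool(
  steps=[
    [[0, 0, 0.02], [0, 0, 0], 0],
    [[0, 0, 0.04], [0, 0, 0], 0],
    [[0, 0, 0.055], [0, 0, 0], 0],
    [[0, 0, 0.065], [0, 0, 0], 0],
    [[0, 0, 0.065], [0, 0, 0], 0],
  ],
)

```text
clock: 4.15
position: [0.5508, -0.3822, 0.0037]
tcp_rot: [3.14, 0.001, -1.33]
force: [0.4, -0.2, 0.3]
grip_width: 0.0855
```

```bash
python3 - <<'E'
from meas import *
S=snap("scene","s_9"); s=manip.sense(); print(s["position"],s["grip_width"],s["force"],s["clock"])
crop(S,360,150,440,250,6,"z12s")
p=np.array(s["position"]);print((proj(S,p)-[360,150])*6)
E
```

```text
[ 0.55113059 -0.38247233  0.00429155] 0.08518222921729264 [-0.21235351  0.48890348  0.30004264] 4.2
[[223.01783611 506.25316043]]
```

View pics/z12s.png

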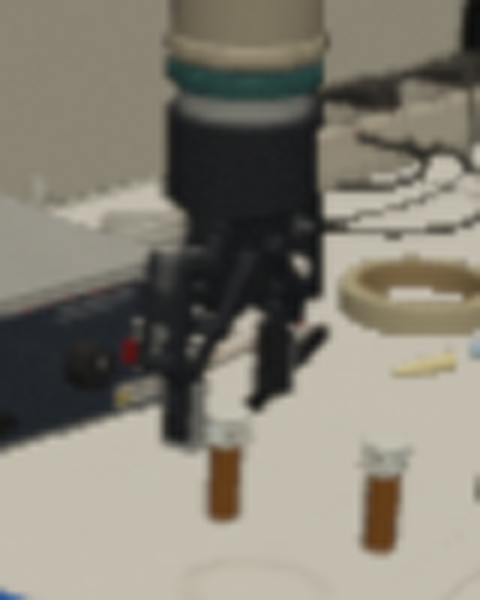

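Emit:
drive_tool(
  steps=[
    [[0, 0, 0.0125], [0, 0, 0], 0],
    [[0, 0, 0.025], [0, 0, 0], 0],
    [[0, 0, 0.025], [0, 0, 0], 1],
    [[0, 0, 0.025], [0, 0, 0], 1],
    [[0, 0, 0.025], [0, 0, 0], 1],
    [[0, 0, 0.025], [0, 0, 0], 1],
    [[0, 0, 0.025], [0, 0, 0], 1],
    [[0, 0, 0.025], [0, 0, 0], 1],
  ],
  force=20,
)

```text
clock: 4.87
position: [0.5516, -0.3828, -0.0049]
tcp_rot: [-3.141, -0.0, -1.33]
force: [-0.0, 0.4, 0.9]
grip_width: 0.0198
```

```bash
python3 - <<'E'
from meas import *
S=snap("scene","s_10"); s=manip.sense(); print(s["position"],s["grip_width"],s["force"],s["clock"])
crop(S,360,150,440,250,6,"z13s")
p=np.array(s["position"]);print((proj(S,p)-[360,150])*6)
E
```

```text
[ 0.55163775 -0.38282748 -0.00488261] 0.02001820013394014 [ 0.68305716 -0.01444472  1.3349877 ] 4.9167
[[221.91565472 522.32278087]]
```

View pics/z13s.png

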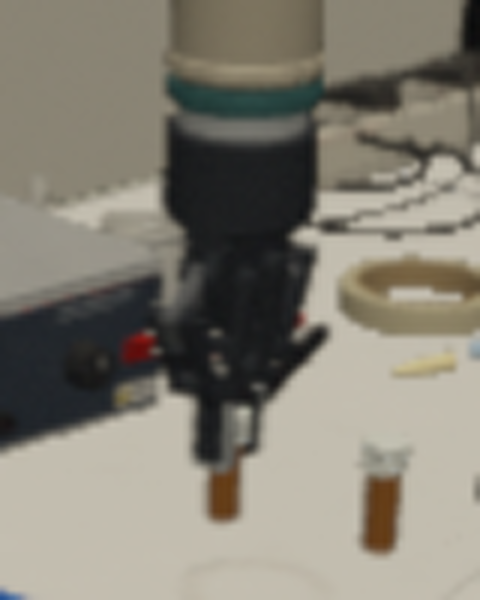

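Grip width is 20 mm, so the vial is between the pads, and the real tips are about 36 mm above the reported TCP. Next I'll open part way, turn 90° and grip again to centre the vial on the other axis.

Emit:
drive_tool(
  steps=[
    [[0, 0, 0], [0, 0, 0], 0.35],
    [[0, 0, 0], [0, 0, 0], 0.35],
    [[0, 0, 0], [0, 0, 0], 0.35],
    [[0, 0, 0], [0, 0, -0.15], 0.35],
    [[0, 0, 0], [0, 0, -0.3], 0.35],
    [[0, 0, 0], [0, 0, -0.45], 0.35],
    [[0, 0, 0], [0, 0, -0.6], 0.35],
    [[0, 0, 0], [0, 0, -0.75], 0.35],
    [[0, 0, 0], [0, 0, -0.9], 0.35],
    [[0, 0, 0], [0, 0, -1], 0.35],
  ],
)

```text
clock: 5.75
position: [0.5513, -0.3829, -0.0052]
tcp_rot: [-3.142, 0.0, -0.539]
force: [-0.9, 0.3, -0.1]
grip_width: 0.0554
```

Emit:
drive_tool(
  steps=[
    [[0, 0, 0], [0, 0, -0.15], 0.35],
    [[0, 0, 0], [0, 0, -0.3], 0.35],
    [[0, 0, 0], [0, 0, -0.45], 0.35],
    [[0, 0, 0], [0, 0, -0.6], 0.35],
    [[0, 0, 0], [0, 0, -0.75], 0.35],
    [[0, 0, 0], [0, 0, -0.9], 0.35],
    [[0, 0, 0], [0, 0, -1], 0.35],
    [[0, 0, 0], [0, 0, -1], 0.35],
    [[0, 0, 0], [0, 0, -1], 1],
    [[0, 0, 0], [0, 0, -1], 1],
    [[0, 0, 0], [0, 0, -1], 1],
    [[0, 0, 0], [0, 0, -1], 1],
    [[0, 0, 0], [0, 0, -1], 1],
  ],
  force=30,
)

```text
clock: 6.83
position: [0.5515, -0.3827, -0.0051]
tcp_rot: [3.141, 0.0, 0.24]
force: [-0.9, 0.7, 0.2]
grip_width: 0.0197
```

```bash
python3 - <<'E'
from meas import *
S=snap("scene","s_11"); s=manip.sense(); print(s["position"],s["tcp_rot"],s["grip_width"],s["force"],s["clock"])
crop(S,360,150,440,250,6,"z14s")
p=np.array(s["position"]);print((proj(S,p)-[360,150])*6)
E
```

```text
[ 0.55147921 -0.3827057  -0.00507524] [3.14136667e+00 9.25733897e-05 2.40429837e-01] 0.019735745663703765 [0.41834906 0.11345106 1.30939941] 6.8833
[[221.96182091 522.82999958]]
```

View pics/z14s.png

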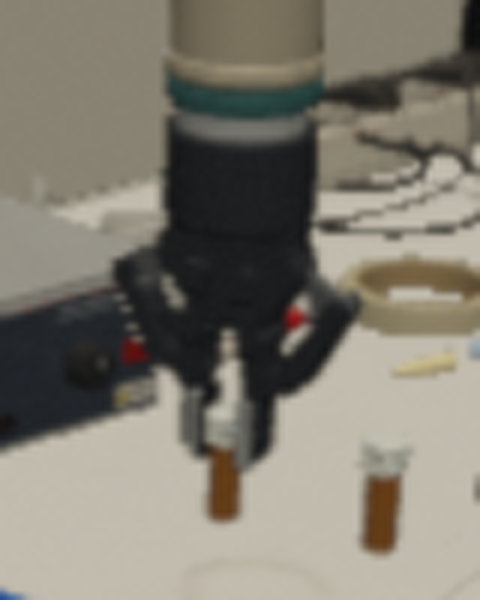

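```bash
cat >> meas.py <<'E'
def amber(d,roi,amin=15):
    H,Sa,V=[x.astype(int) for x in cv2.split(cv2.cvtColor(d["img"],cv2.COLOR_BGR2HSV))]
    M=np.zeros(H.shape,bool); M[roi[1]:roi[3],roi[0]:roi[2]]=1
    return blobs(M&(H<18)&(Sa>90)&(V<150)&(V>40),amin)
E
python3 - <<'E'
from meas import *
S=snap("scene")
b=amber(S,(385,220,435,245)); print(b)
for x in b: print(plane(S,x[1],.021))
T=snap("top")
print("top cap", plane(T,[(416.4,244.1),(426,268.8)],.058))
p=[.5515,-.3827]
print(proj(S,[*p,.021]),proj(T,[*p,.058]))
go([.5,-.2,.095],.24);go([.558,.13,.095],.24)
E
```

```text
[(np.int32(55), [396.75, 230.15], [394, 224, 6, 13]), (np.int32(57), [423.04, 235.4], [421, 230, 5, 12])]
[[ 0.54804178 -0.37621588  0.021     ]]
[[ 0.4708007  -0.40566335  0.021     ]]
top cap [[ 0.55053393 -0.38293345  0.058     ]
 [ 0.47451614 -0.41236941  0.058     ]]
[[397.39062311 229.25385978]] [[416.32458448 243.79114714]]
shift [-0.0162, -0.4742, -0.2503] turn [0, 0, np.float64(0.0008)] rows 5.145991112207328 0.004776482692527395
shift [0.3212, -1.2409, -0.2503] turn [0, 0, np.float64(0.0008)] rows 12.527716541542706 0.004776482692527395
```

Emit:
drive_tool(
  steps=[
    [[0, 0, -0.1], [0, 0, 0], 1],
    [[0, 0, -0.2], [0, 0, 0], 1],
    [[0, 0, -0.275], [0, 0, 0], 1],
    [[0, -0.1, -0.275], [0, 0, 0], 1],
    [[0.03, -0.2, -0.275], [0, 0, 0], 1],
    [[0.06, -0.3, -0.275], [0, 0, 0], 1],
    [[0.09, -0.4, -0.275], [0, 0, 0], 1],
    [[0.12, -0.5, -0.275], [0, 0, 0], 1],
    [[0.15, -0.6, -0.275], [0, 0, 0], 1],
    [[0.18, -0.7, -0.275], [0, 0, 0], 1],
    [[0.21, -0.8, -0.275], [0, 0, 0], 1],
    [[0.23, -0.9, -0.275], [0, 0, 0], 1],
    [[0.25, -1.0, -0.275], [0, 0, 0], 1],
  ],
)

```text
clock: 8.07
position: [0.553, 0.0318, 0.105]
tcp_rot: [-3.141, -0.001, 0.241]
force: [0.6, -0.3, 0.1]
grip_width: 0.0196
```

```bash
python3 - <<'E'
from meas import *
s=manip.sense(); print(s["position"],s["tcp_rot"],s["grip_width"],s["force"],s["clock"])
go([.5582,.1513,.06],.24,p0=[.5515+.4*(.25*np.cos(.24)-np.sin(.24)),-.3827+.4*(.25*np.sin(.24)+np.cos(.24)),.105],y0=.24)
E
```

```text
[0.55303822 0.03184633 0.10495476] [-3.14143629e+00 -5.51365923e-04  2.40695638e-01] 0.019559336029162183 [ 0.61930522 -0.28392511  0.11678346] 8.0667
shift [0.0836, -0.2928, 0.1125] turn [0, 0, -0.0] rows 3.113459819575756 0.0
```

Emit:
drive_tool(
  steps=[
    [[0.03, -0.1, 0], [0, 0, 0], 1],
    [[0.06, -0.2, 0], [0, 0, 0], 1],
    [[0.0836, -0.2928, 0], [0, 0, 0], 1],
    [[0.0836, -0.2928, 0.05], [0, 0, 0], 1],
    [[0.0836, -0.2928, 0.1], [0, 0, 0], 1],
    [[0.0836, -0.2928, 0.1], [0, 0, 0], 1],
  ],
)

```text
clock: 8.57
position: [0.5549, 0.1514, 0.0618]
tcp_rot: [3.141, 0.006, 0.243]
force: [-1.0, -0.9, -0.3]
grip_width: 0.0197
```

```bash
python3 - <<'E'
from meas import *
S=snap("scene","s_12"); T=snap("top","t_12"); s=manip.sense(); print(s["position"],s["tcp_rot"],s["grip_width"],s["force"],s["clock"])
crop(S,170,200,290,310,5,"z15s"); crop(T,180,180,300,270,5,"z15t")
p=np.array(s["position"]); f=p[2]+.005
print("body centre pred px",proj(S,[p[0],p[1],f+.021]),"foot",proj(S,[p[0],p[1],f]), "cap",proj(S,[p[0],p[1],f+.05]))
print(amber(S,(190,220,262,300)))
E
```

```text
[0.55717597 0.15084183 0.06447542] [3.14117623e+00 1.74881513e-03 2.40426483e-01] 0.019604446846113455 [-0.05116505 -0.36855347 -0.09580907] 8.6667
body centre pred px [[238.51283581 260.18690368]] foot [[239.35718993 268.15906286]] cap [[237.33093142 248.96220224]]
[(np.int32(20), [219.5, 261.45], [210, 257, 20, 10]), (np.int32(91), [237.96, 264.44], [234, 256, 9, 16]), (np.int32(22), [199.55, 270.86], [190, 267, 19, 8]), (np.int32(35), [249.66, 275.29], [247, 273, 7, 6]), (np.int32(32), [218.41, 292.53], [215, 290, 7, 6])]
```

View pics/z15s.png

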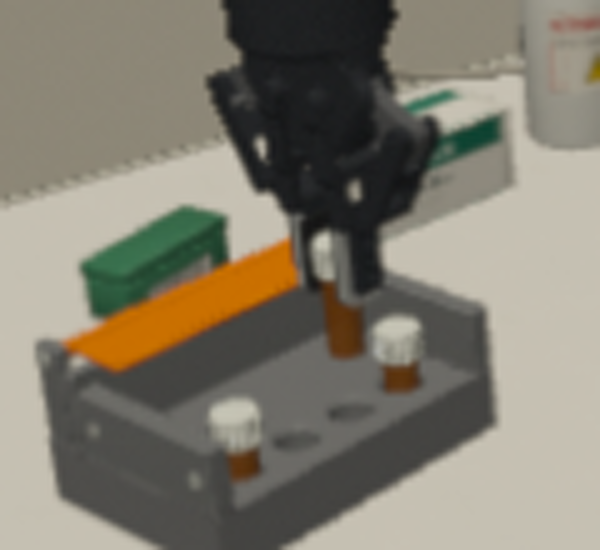

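View pics/z15t.png

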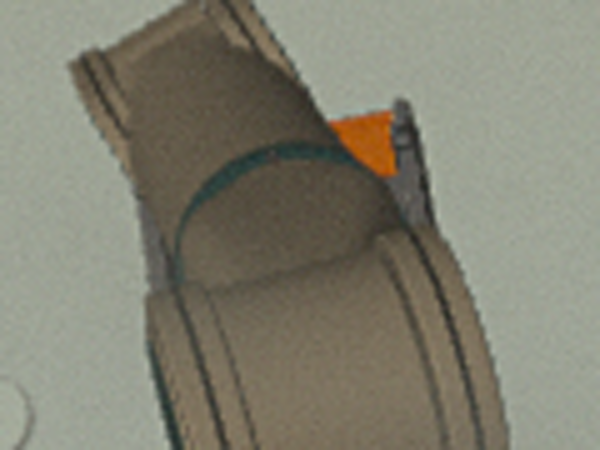

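```bash
python3 - <<'E'
from meas import *
S=snap("scene"); s=manip.sense(); print(s["position"])
g=cv2.GaussianBlur(cv2.imread("pics/scene0.png"),(3,3),0).mean(2)
for c in ((229,288),(240,282)):
    w=g[c[1]-5:c[1]+6,c[0]-8:c[0]+9]; print(w.astype(int).tolist()[2:9:2])
    m=np.zeros(g.shape,bool); m[c[1]-5:c[1]+6,c[0]-7:c[0]+8]=g[c[1]-5:c[1]+6,c[0]-7:c[0]+8]<0.5*(w.min()+np.median(w))
    print(blobs(m,8))
b=[x for x in amber(S,(228,245,246,280))][0]; print(b)
for zf in (.0695,.065,.061): print(zf, plane(S,b[1],zf+.021)[0].round(4), plane(S,b[1],zf+.020)[0].round(4))
E
```

```text
[0.55807077 0.15090712 0.06527826]
[[118, 106, 98, 97, 97, 96, 96, 97, 98, 98, 97, 97, 98, 98, 97, 97, 96], [125, 111, 98, 88, 80, 76, 75, 76, 78, 79, 79, 81, 86, 92, 97, 98, 99], [93, 95, 96, 89, 80, 76, 76, 78, 81, 84, 86, 90, 94, 97, 98, 97, 94], [63, 84, 96, 98, 98, 97, 96, 96, 97, 98, 98, 97, 94, 90, 85, 78, 72]]
[]
[[99, 99, 99, 98, 98, 98, 98, 99, 99, 99, 99, 99, 98, 97, 95, 92, 91], [99, 98, 96, 90, 83, 79, 78, 79, 81, 81, 82, 83, 87, 94, 98, 99, 99], [99, 98, 95, 87, 77, 74, 76, 79, 81, 83, 86, 90, 94, 97, 98, 96, 92], [97, 98, 98, 97, 97, 96, 96, 96, 96, 97, 97, 97, 95, 91, 85, 77, 70]]
[]
(np.int32(90), [237.53, 262.83], [233, 255, 10, 15])
0.0695 [0.5466 0.1593 0.0905] [0.5484 0.1584 0.0895]
0.065 [0.5547 0.1553 0.086 ] [0.5565 0.1544 0.085 ]
0.061 [0.5619 0.1517 0.082 ] [0.5637 0.1508 0.081 ]
```

```bash
python3 - <<'E'
from meas import *
S=snap("scene","s_13"); s=manip.sense(); p=np.array(s["position"]);print(p)
im=cv2.imread("pics/scene0.png").astype(float).mean(2)
for c in ((229,288),(240,282)):
    m=np.zeros(im.shape,bool); m[c[1]-5:c[1]+6,c[0]-7:c[0]+8]=im[c[1]-5:c[1]+6,c[0]-7:c[0]+8]<89
    bb=blobs(m,8); print(bb)
    for x in bb:
        if x[0]>20: print("hole on deck",plane(S,x[1],.034)[0].round(4))
b=[x for x in amber(S,(228,245,246,280))][0]; print(b, proj(S,[p[0],p[1],p[2]+.026]))
crop(S,205,220,285,310,7,"z16s")
E
```

```text
[0.55855121 0.15095654 0.06577417]
[(np.int32(31), [228.45, 287.65], [224, 286, 10, 4]), (np.int32(11), [234.45, 292.27], [232, 291, 5, 3])]
hole on deck [0.5495 0.188  0.034 ]
[(np.int32(28), [239.32, 282.04], [235, 281, 10, 4]), (np.int32(11), [245.09, 286.45], [242, 285, 6, 3])]
hole on deck [0.5564 0.1552 0.034 ]
(np.int32(94), [237.28, 262.47], [233, 254, 9, 16]) [[238.12737695 259.50174135]]
```

View pics/z16s.png

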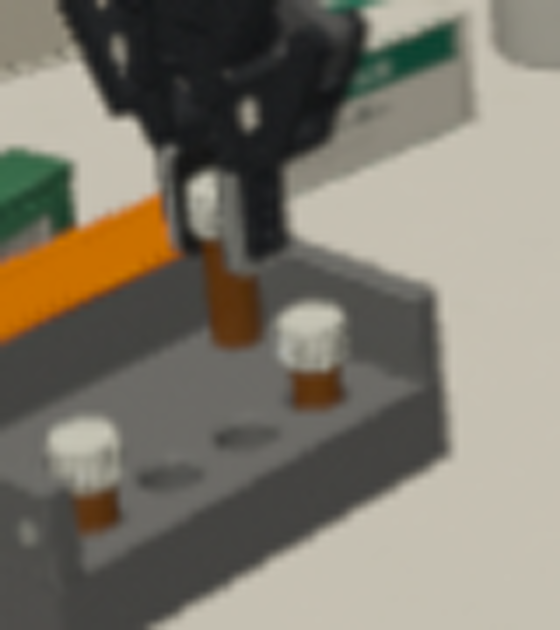

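```bash
python3 - <<'E'
from meas import *
S=snap("scene"); s=manip.sense(); p=np.array(s["position"]);print(p)
print(proj(S,[[.5582,.1513,.034],[.55,.1846,.034]]).round(2))
th=np.linspace(0,6.28,60)
f=proj(S,np.c_[p[0]+.009*np.cos(th),p[1]+.009*np.sin(th),0*th+p[2]+.005]); print("foot pred x",f[:,0].min(),f[:,0].max(),"bottom",f[:,1].max())
H,Sa,V=[x.astype(int) for x in cv2.split(cv2.cvtColor(S["img"],cv2.COLOR_BGR2HSV))]
print(Sa[258:274,228:248])
E
```

```text
[0.55874986 0.15095853 0.06596876]
[[240.38 281.23]
 [229.64 287.09]]
foot pred x 235.07303305297813 242.76604405938784 bottom 269.1706248014348
[[ 70  32  15  15  15  36 179 218 201 135  69  32  33  40  18  13  13  10
   13  10]
 [ 15  11  11  11  15  36 157 220 219 210 178 138 132  99  20  13  13  10
   10  13]
 [ 11  11  15  11   8  30 146 212 227 213 217 209 195 118  20  16  13  13
   16  13]
 [ 11  15   8  11  11  30 126 208 227 219 220 213 205 120  23  13  13  13
   13  16]
 [ 11  11  15  11  11  30 121 202 216 224 215 213 212 142  42  13  13  16
   16  18]
 [ 11  11  11  11  15  30 115 211 218 224 215 216 206 144  46  13  13  14
   21  25]
 [ 11  11  15  15  15  23  85 198 215 213 221 216 210 164  66  16  17  24
   23  22]
 [ 11  15  15  11  15  19  70 192 219 214 207 214 207 169  66  15  21  22
   21  22]
 [ 15  11  15  11  11  14  38 175 208 211 213 214 208 160  61  18  23  23
   23  22]
 [ 11  11  15  10   9  11  28 149 205 206 207 209 202 144  55  17  19  20
   22  23]
 [ 15  10  12  14  12  14  24 114 171 177 189 170 145  97  41  17  14  14
   20  23]
 [ 15  14  15  14  14  17  15  35  88  99 107  89  60  31  19  14  14  15
   14  24]
 [ 15  14  14  14  14  14  14  14  19  19  21  21  17  14  14  14   8   9
   18  26]
 [ 14  14  14  14  12  14  17  14  14  12  12  14  14  14  12  12  15  16
   17  25]
 [ 14  14  14  17  14  12  14  14  12  14  14  14  12  14  12  14  14  17
   26  34]
 [ 12  14  14  12  14  14  14  14  14  14  14  14  12  14  14  14  14  22
   68 128]]
```

Emit:
drive_tool(
  steps=[
    [[-0.002, -0.002, 0.03], [0, 0, 0], 1],
    [[-0.002, -0.002, 0.06], [0, 0, 0], 1],
    [[-0.002, -0.002, 0.075], [0, 0, 0], 1],
    [[-0.002, -0.002, 0.075], [0, 0, 0], 1],
    [[-0.002, -0.002, 0.075], [0, 0, 0], 1],
  ],
)

```text
clock: 9.23
position: [0.5566, 0.1517, 0.0346]
tcp_rot: [3.142, 0.001, 0.24]
force: [-0.1, 0.7, 0.0]
grip_width: 0.0195
```

```bash
python3 - <<'E'
from meas import *
S=snap("scene","s_14"); s=manip.sense(); p=np.array(s["position"]);print(p,s["tcp_rot"],s["force"],s["clock"])
crop(S,205,220,285,310,7,"z17s")
th=np.linspace(0,6.28,60)
f=proj(S,np.c_[p[0]+.009*np.cos(th),p[1]+.009*np.sin(th),0*th+p[2]+.005]); print("foot pred x",f[:,0].min(),f[:,0].max(),"bottom",f[:,1].max())
H,Sa,V=[x.astype(int) for x in cv2.split(cv2.cvtColor(S["img"],cv2.COLOR_BGR2HSV))]
print(Sa[270:288,228:248])
E
```

```text
[0.55697132 0.15190178 0.03498188] [-3.14153171e+00 -1.99479689e-04  2.40557749e-01] [-0.11795015  0.48694299 -0.13779841] 9.2833
foot pred x 236.36860071710467 243.9815149012889 bottom 281.1770224684902
[[ 12  14  14  12  12  14  22  84 190 193 115  36  31  27  25  15   8   9
   18  26]
 [ 14  14  14  14  14  14  22  78 182 208 186 133  99  75  67  31  15  16
   17  25]
 [ 12  14  14  12  14  14  19  54 168 208 214 200 190 172 116  40  14  20
   26  36]
 [ 14  12  14  14  14  14  17  43 164 214 209 208 212 206 144  54  17  24
   68 125]
 [ 12  14  12  14  17  14  14  25 153 208 212 211 218 205 150  57  17  22
   60 173]
 [ 14  14  14  12  14  14  14  25 146 210 207 206 212 206 157  61  17  20
   55 178]
 [ 12  14  14  14  12  14  14  24 140 210 204 212 212 203 167  75  17  13
   42 174]
 [ 12  14  14  14  14  14  14  25 122 200 207 212 215 219 178  85  17  13
   38 155]
 [ 14  14  14  14  14  14  14  22 112 200 206 212 213 211 194 104  19  15
   26  80]
 [ 14  14  14  14  14  14  14  22  88 186 203 212 202 202 178  79  19  14
   14  17]
 [ 14  14  14  12  14  14  14  22  67 155 191 198 198 164 121  52  15  14
   14  14]
 [ 14  14  14  14  14  14  14  15  28  88 120 133 117  80  53  19  14  15
   14  12]
 [ 14  14  12  14  12  14  14  14  15  22  23  28  24  18  15  15  14  15
   14  14]
 [ 14  14  14  14  14  12  14  16  14  13  13  15  12  14  16  15  12  14
   12  14]
 [ 12  14  14  14  14  14  14  14  13  13  11  13  13  13  14  12  14  14
   12  13]
 [ 14  14  12  12  14  14  12  14  14  14  14  12  14  12  14  12  14  13
   13  15]
 [ 11  15  11  11  13  13  12  14  14  14  14  14  14  14  14  15  13  12
   17  11]
 [ 13  15  12   9  12  15  13  14  14  14  14  12  14  15  13  12  14  11
   11  11]]
```

View pics/z17s.png

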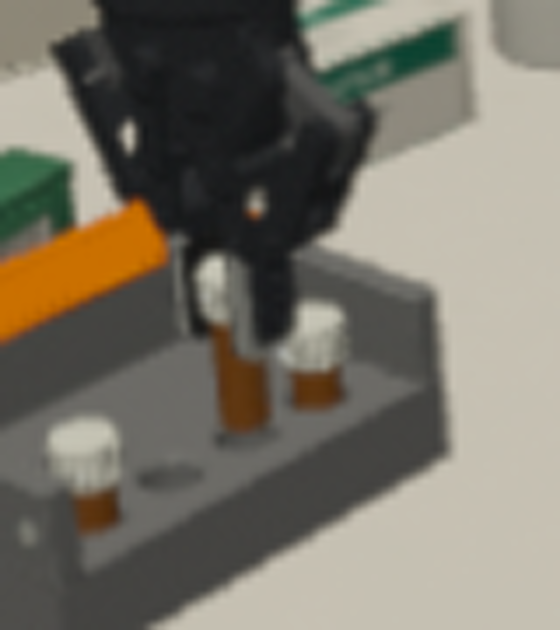

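Emit:
drive_tool(
  steps=[
    [[-0.004, -0.002, 0.01], [0, 0, 0], 1],
    [[-0.004, -0.002, 0.018], [0, 0, 0], 1],
    [[-0.004, -0.002, 0.025], [0, 0, 0], 1],
    [[-0.004, -0.002, 0.03], [0, 0, 0], 1],
    [[-0.004, -0.002, 0.03], [0, 0, 0], 1],
  ],
)

```text
clock: 9.7
position: [0.5593, 0.1532, 0.0265]
tcp_rot: [3.141, -0.009, 0.24]
force: [0.7, -0.5, 22.0]
grip_width: 0.0197
```

```bash
python3 - <<'E'
from meas import *
S=snap("scene","s_15"); s=manip.sense(); p=np.array(s["position"]);print(p,s["tcp_rot"],s["force"],s["moment"],s["clock"])
crop(S,205,220,285,310,7,"z18s")
E
```

```text
[0.55927488 0.15321345 0.02651132] [ 3.14124394 -0.00871853  0.24026535] [ 0.1175275  -1.19237983 21.4872124 ] [-0.36237232  0.07177595 -0.03951195] 9.75
```

View pics/z18s.png

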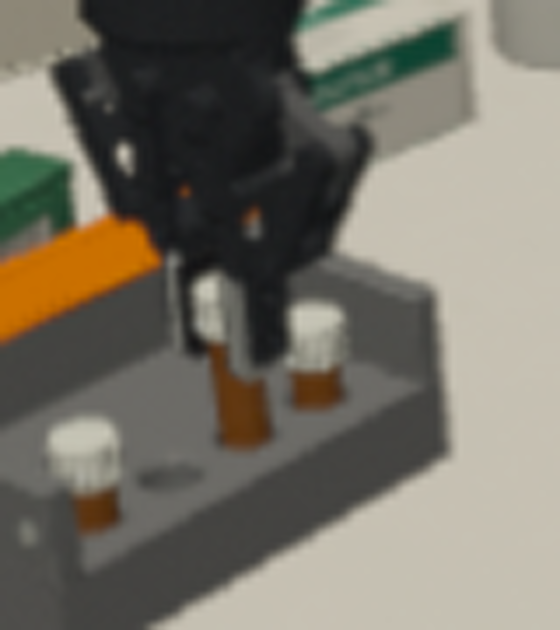

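```bash
python3 - <<'E'
import cv2,numpy as np
o=[]
for n in ("scene0","s_14","s_15"):
    im=cv2.imread(f"pics/{n}.png")[268:294,222:256].astype(float)
    im=np.clip((im-40)*2.2,0,255).astype(np.uint8)
    o.append(cv2.resize(im,None,fx=7.6,fy=14,interpolation=cv2.INTER_NEAREST))
cv2.imwrite("pics/z19.png",np.hstack(o))
E
```

```text
(no output)
```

View pics/z19.png

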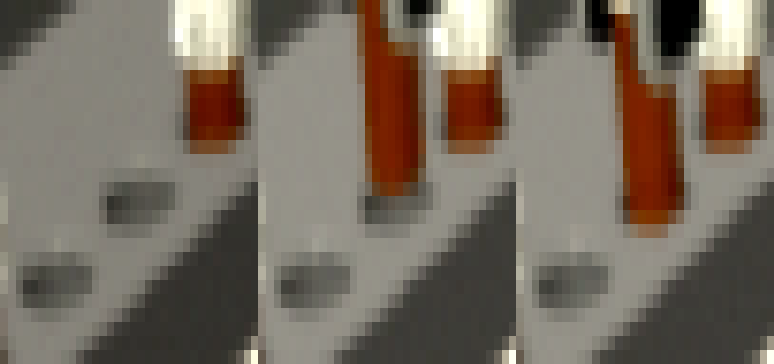

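Foot bottom sits at about row 284.9, below the near hole rim at about 284.1. That means the foot is roughly 4 mm too near the camera, so I'll lift, shift and try again.

Emit:
drive_tool(
  steps=[
    [[0, 0, -0.012], [0, 0, 0], 1],
    [[0.0085, 0.0073, -0.018], [0, 0, 0], 1],
    [[0.0085, 0.0073, -0.018], [0, 0, 0], 1],
    [[0.0085, 0.0073, -0.018], [0, 0, 0], 1],
    [[0.0085, 0.0073, -0.01], [0, 0, 0], 1],
    [[0.0085, 0.0073, 0], [0, 0, 0], 1],
    [[0.0085, 0.0073, 0], [0, 0, 0], 1],
  ],
)

```text
clock: 10.33
position: [0.5613, 0.152, 0.0252]
tcp_rot: [-3.141, -0.005, 0.241]
force: [-1.3, 1.2, 20.7]
grip_width: 0.0196
```

```bash
cat > look.py <<'E'
import sys
from meas import *
def look(n):
    S=snap("scene","s_"+n); s=manip.sense(); print(np.round(s["position"],4),np.round(s["tcp_rot"],4),np.round(s["force"],1),np.round(s["moment"],2),round(s["grip_width"],4),s["clock"])
    im=S["img"][262:294,222:256].astype(float)
    im=np.clip((im-40)*2.2,0,255).astype(np.uint8)
    a=cv2.resize(im,None,fx=14,fy=14,interpolation=cv2.INTER_NEAREST)
    cv2.imwrite("pics/y_"+n+".png",a); return S
if __name__=="__main__": look(sys.argv[1])
E
python3 look.py 16
```

```text
[0.5613 0.1519 0.0252] [-3.1408 -0.0052  0.2412] [-1.9  0.1 19.8] [-0.05  0.51  0.03] 0.0199 10.3833
```

View pics/y_16.png

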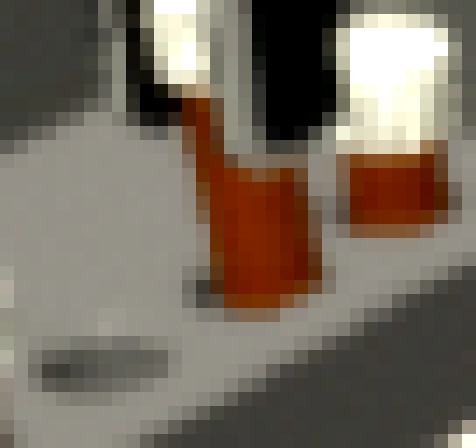

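Emit:
drive_tool(
  steps=[
    [[0, 0, -0.012], [0, 0, 0], 1],
    [[0.0036, -0.0045, -0.018], [0, 0, 0], 1],
    [[0.0036, -0.0045, -0.018], [0, 0, 0], 1],
    [[0.0036, -0.0045, -0.012], [0, 0, 0], 1],
    [[0.0036, -0.0045, -0.006], [0, 0, 0], 1],
    [[0.0036, -0.0045, 0], [0, 0, 0], 1],
    [[0.0036, -0.0045, 0.0], [0, 0, 0], 1],
  ],
)

```text
clock: 10.97
position: [0.5612, 0.1528, 0.0252]
tcp_rot: [3.141, -0.002, 0.241]
force: [-2.3, -1.4, 23.1]
grip_width: 0.02
```

```bash
python3 look.py 17
```

```text
[0.5612 0.1527 0.0252] [ 3.1409e+00 -2.6000e-03  2.4060e-01] [-1.  -1.7 23.7] [-0.39  1.03  0.01] 0.0195 11.0167
```

View pics/y_17.png

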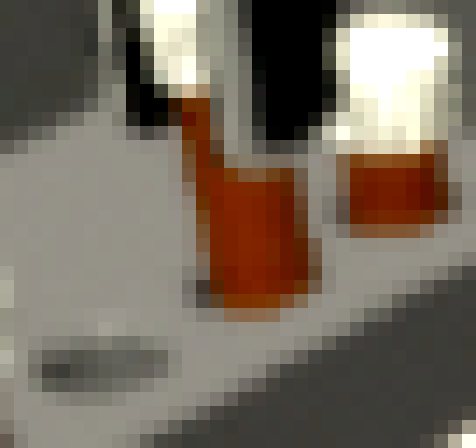

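Emit:
drive_tool(
  steps=[
    [[0, 0, -0.012], [0, 0, 0], 1],
    [[0.003, -0.0035, -0.018], [0, 0, 0], 1],
    [[0.003, -0.0035, -0.018], [0, 0, 0], 1],
    [[0.003, -0.0035, -0.012], [0, 0, 0], 1],
    [[0.003, -0.0035, -0.006], [0, 0, 0], 1],
    [[0.003, -0.0035, 0], [0, 0, 0], 1],
    [[0.003, -0.0035, 0.0], [0, 0, 0], 1],
  ],
)

```text
clock: 11.6
position: [0.5615, 0.1539, 0.0224]
tcp_rot: [3.141, -0.001, 0.241]
force: [2.1, 0.0, -0.2]
grip_width: 0.0195
```

```bash
python3 look.py 18
```

```text
[0.5616 0.1539 0.0224] [ 3.1415e+00 -1.0000e-03  2.4060e-01] [ 2.8 -0.7  0.6] [-0.05 -0.51 -0.09] 0.0202 11.65
```

View pics/y_18.png

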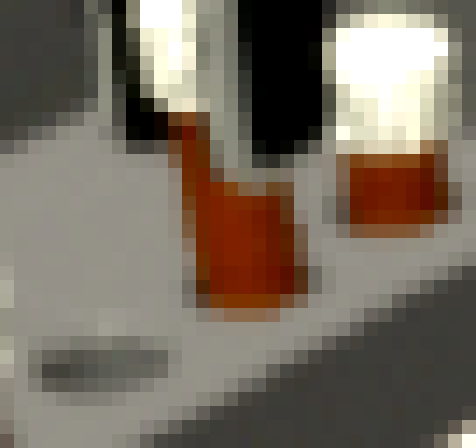

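Vertical force fell to 0 at z 0.0224, so the vial has entered the pocket. Pushing down.

Emit:
drive_tool(
  steps=[
    [[0.002, 0, 0.01], [0, 0, 0], 1],
    [[0.002, 0, 0.02], [0, 0, 0], 1],
    [[0.002, 0, 0.03], [0, 0, 0], 1],
    [[0.002, 0, 0.04], [0, 0, 0], 1],
    [[0.002, 0, 0.045], [0, 0, 0], 1],
    [[0.002, 0, 0.045], [0, 0, 0], 1],
  ],
)

```text
clock: 12.15
position: [0.5614, 0.154, 0.004]
tcp_rot: [3.142, 0.001, 0.241]
force: [0.9, -0.1, -1.4]
grip_width: 0.0195
```

```bash
python3 look.py 19
```

```text
[0.5614 0.154  0.0043] [3.1415e+00 7.0000e-04 2.4070e-01] [ 0.3 -0.5 -0.7] [-0.15 -0.44 -0.01] 0.0196 12.2
```

View pics/y_19.png

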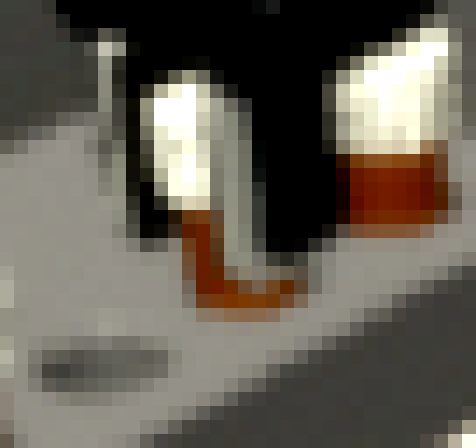

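Emit:
drive_tool(
  steps=[
    [[0, 0, 0.004], [0, 0, 0], 1],
    [[0, 0, 0.008], [0, 0, 0], 1],
    [[0, 0, 0.012], [0, 0, 0], 1],
    [[0, 0, 0.012], [0, 0, 0], 1],
  ],
)

```text
clock: 12.53
position: [0.5616, 0.1543, -0.0001]
tcp_rot: [-3.142, -0.0, 0.241]
force: [0.4, -1.1, -1.4]
grip_width: 0.0197
```

```bash
python3 look.py 20
```

```text
[ 0.5616  0.1543 -0.    ] [-3.1415  0.      0.2408] [ 0.8 -0.  -0.9] [-0.11 -0.37  0.03] 0.0195 12.5833
```

View pics/y_20.png

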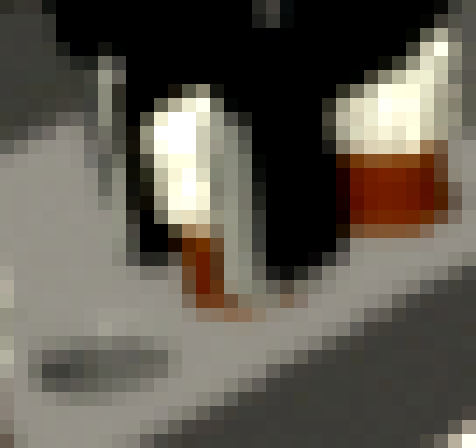

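Emit:
drive_tool(
  steps=[
    [[0, 0, 0.0035], [0, 0, 0], 1],
    [[0, 0, 0.007], [0, 0, 0], 1],
    [[0, 0, 0.007], [0, 0, 0], 1],
  ],
)

```text
clock: 12.83
position: [0.5621, 0.1544, -0.0006]
tcp_rot: [3.141, -0.001, 0.241]
force: [-2.6, -1.4, 16.6]
grip_width: 0.0201
```

```bash
python3 look.py 21
```

```text
[ 0.562   0.1544 -0.0006] [ 3.141e+00 -1.300e-03  2.408e-01] [-2.5 -1.2 17.7] [-0.4   0.59 -0.  ] 0.0197 12.8833
```

Emit:
drive_tool(
  steps=[
    [[0, 0, -0.004], [0, 0, 0], 1],
    [[0, 0, -0.004], [0, 0, 0], 0.5],
    [[0, 0, -0.004], [0, 0, 0], 0.5],
    [[0, 0, -0.004], [0, 0, 0], 0.5],
    [[0, 0, -0.02], [0, 0, 0], 0.5],
    [[0, 0, -0.08], [0, 0, 0], 0.5],
    [[0, 0, -0.18], [0, 0, 0], 0.5],
    [[0, 0, -0.27], [0, 0, 0], 0.5],
    [[0, 0.1, -0.27], [0, 0, 0], 0.3],
    [[0, 0.2, -0.27], [0, 0, 0], 0.3],
    [[0, 0.3, -0.27], [0, 0, 0], 0.3],
  ],
)

```text
clock: 13.8
position: [0.591, 0.0372, 0.1063]
tcp_rot: [3.142, -0.002, 0.243]
force: [-0.2, 0.2, -0.3]
grip_width: 0.0593
```

```bash
python3 - <<'E'
from look import *
S=look("22"); crop(S,170,235,280,315,7,"z22"); T=snap("top","t_22"); crop(T,200,195,275,255,10,"z22t")
E
```

```text
[0.5928 0.0235 0.1053] [3.1327e+00 3.0000e-04 2.2980e-01] [ 2.6 -8.3 -0.4] [-0.59 -0.15 -0.01] 0.0597 13.85
```

View pics/z22.png

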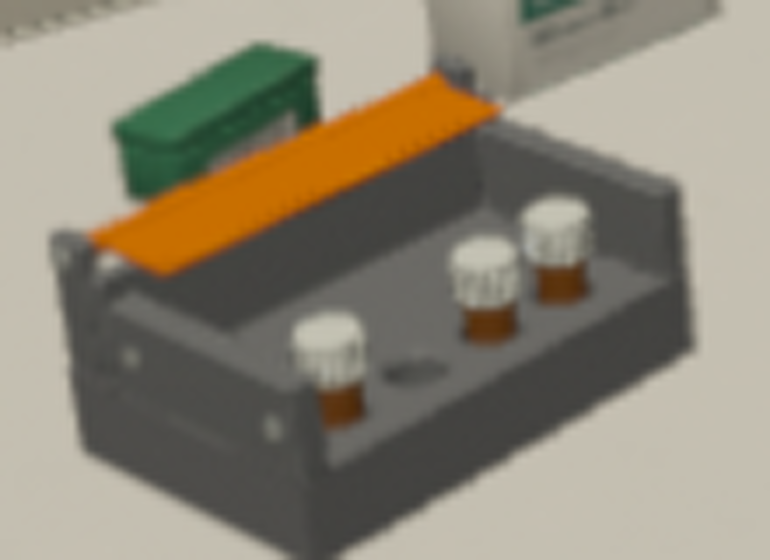

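View pics/z22t.png

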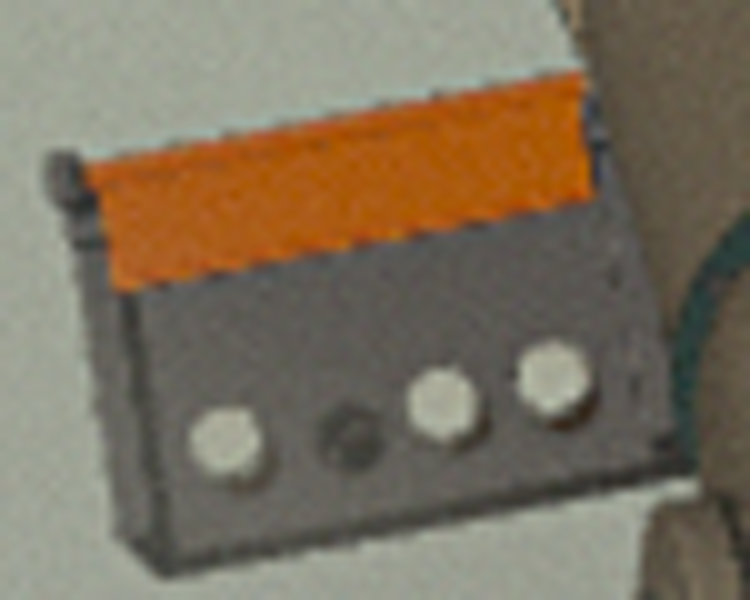

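Pocket 1 of the two is filled, with its cap level and in line with the seated caps. Now spare 2.

```bash
python3 - <<'E'
from h import *
snap("top","t_23");s=manip.sense(); print(s["position"],s["tcp_rot"])
# commanded estimate
b=np.array([.5615,.1544,-.003]); x=np.array([np.cos(.2407),np.sin(.2407),0]); y=np.array([np.sin(.2407),-np.cos(.2407),0])
c=b+.4*(.3*y)+[0,0,.4*.27]; print(c)
go([.475,-.2,.105],-.55,c,.2407); go([.475,-.4115,.105],-1.33,c,.2407)
E
```

```text
[0.59084091 0.0321984  0.10485186] [3.13925555e+00 6.50241070e-04 2.32650468e-01]
[0.5901059  0.03785944 0.105     ]
shift [-0.4212, 0.5089, 0.0] turn [0, 0, 1.0068] rows 6.336858688539824 6.325600000000001
shift [-0.5473, 1.0224, 0.0] turn [0, 0, 1.9999] rows 11.123926442571436 12.5656
```

Emit:
drive_tool(
  steps=[
    [[-0.07, 0.08, 0], [0, 0, 0.15], 0.2],
    [[-0.14, 0.16, 0], [0, 0, 0.3], 0],
    [[-0.21, 0.25, 0], [0, 0, 0.45], 0],
    [[-0.28, 0.33, 0], [0, 0, 0.6], 0],
    [[-0.35, 0.42, 0], [0, 0, 0.75], 0],
    [[-0.42, 0.5, 0], [0, 0, 0.9], 0],
    [[-0.421, 0.509, 0], [0, 0, 1], 0],
    [[-0.421, 0.509, 0], [0, 0, 1], 0],
  ],
)

```text
clock: 14.62
position: [0.4731, -0.204, 0.1051]
tcp_rot: [3.139, 0.0, -0.554]
force: [-0.8, 0.5, 0.7]
grip_width: 0.0852
```

```bash
python3 - <<'E'
from h import *
s=manip.sense(); print(s["position"],s["tcp_rot"],s["clock"])
go([.475,-.4115,.105],-1.33,[.475,-.2,.105],.2407-np.pi/4)
go([.475,-.4115,-.005],-1.33,[.475,-.2,.105],.2407-np.pi/4)
E
```

```text
[ 0.47308401 -0.20397131  0.10514899] [ 3.13926471e+00  2.23352883e-04 -5.53744455e-01] 14.6167
shift [0.274, 0.4522, 0.0] turn [0, 0, 0.9999] rows 5.071942446043164 6.282414692820414
shift [0.274, 0.4522, 0.275] turn [0, 0, 0.9999] rows 5.716910195494313 6.282414692820414
```

Emit:
drive_tool(
  steps=[
    [[0.05, 0.08, 0], [0, 0, 0.15], 0],
    [[0.1, 0.16, 0], [0, 0, 0.3], 0],
    [[0.15, 0.25, 0], [0, 0, 0.45], 0],
    [[0.2, 0.33, 0], [0, 0, 0.6], 0],
    [[0.25, 0.41, 0], [0, 0, 0.75], 0],
    [[0.274, 0.452, 0], [0, 0, 0.9], 0],
    [[0.274, 0.452, 0], [0, 0, 1], 0],
    [[0.274, 0.452, 0.05], [0, 0, 1], 0],
    [[0.274, 0.452, 0.1], [0, 0, 1], 0],
    [[0.274, 0.452, 0.1], [0, 0, 1], 0],
  ],
)

```text
clock: 15.45
position: [0.4752, -0.407, 0.0615]
tcp_rot: [3.139, 0.007, -1.326]
force: [-0.2, 0.8, -0.8]
grip_width: 0.0857
```

```bash
python3 - <<'E'
from meas import *
S=snap("scene","s_24"); s=manip.sense(); print(s["position"],s["tcp_rot"],s["force"],s["clock"])
crop(S,385,150,465,250,6,"z24s")
p=np.array(s["position"]);print((proj(S,[p[0],p[1],0])-[385,150])*6)
E
```

```text
[ 0.4756579  -0.40798854  0.06316   ] [ 3.14011326  0.00504231 -1.32619756] [0.60743671 0.97637487 0.37329612] 15.5
[[220.74777492 547.10937072]]
```

View pics/z24s.png

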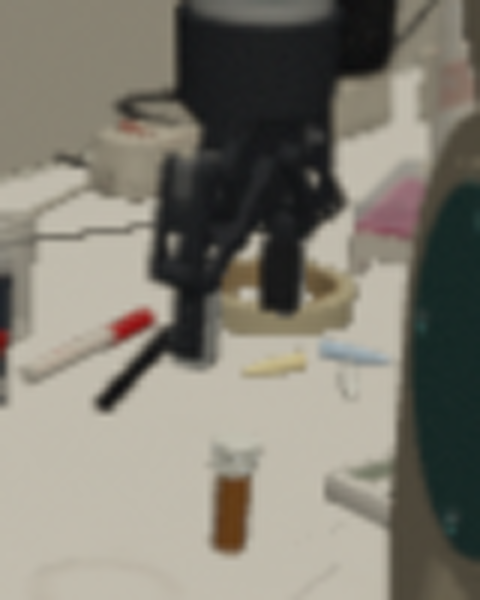

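Emit:
drive_tool(
  steps=[
    [[0, 0.01, 0.08], [0, 0, 0], 0],
    [[0, 0.01, 0.15], [0, 0, 0], 0],
    [[0, 0.01, 0.175], [0, 0, 0], 0],
    [[0, 0.01, 0.175], [0, 0, 0], 1],
    [[0, 0.01, 0.175], [0, 0, 0], 1],
    [[0, 0.01, 0.175], [0, 0, 0], 1],
    [[0, 0.01, 0.175], [0, 0, 0], 1],
    [[0, 0.01, 0.175], [0, 0, 0], 1],
    [[0, 0.01, 0.175], [0, 0, 0], 1],
    [[0, 0.01, 0.175], [0, 0, 0], 0.35],
    [[0, 0.01, 0.175], [0, 0, 0], 0.35],
    [[0, 0.01, 0.175], [0, 0, 0], 0.35],
    [[0, 0.01, 0.175], [0, 0, -0.15], 0.35],
    [[0, 0.01, 0.175], [0, 0, -0.3], 0.35],
    [[0, 0.01, 0.175], [0, 0, -0.45], 0.35],
    [[0, 0.01, 0.175], [0, 0, -0.6], 0.35],
    [[0, 0.01, 0.175], [0, 0, -0.75], 0.35],
    [[0, 0.01, 0.175], [0, 0, -0.9], 0.35],
    [[0, 0.01, 0.175], [0, 0, -1], 0.35],
  ],
  force=25,
)

```text
clock: 17.08
position: [0.4711, -0.4126, -0.005]
tcp_rot: [-3.142, 0.0, -0.539]
force: [0.7, 1.1, -0.2]
grip_width: 0.0559
```

Emit:
drive_tool(
  steps=[
    [[0, 0, 0], [0, 0, -0.15], 0.35],
    [[0, 0, 0], [0, 0, -0.3], 0.35],
    [[0, 0, 0], [0, 0, -0.45], 0.35],
    [[0, 0, 0], [0, 0, -0.6], 0.35],
    [[0, 0, 0], [0, 0, -0.75], 0.35],
    [[0, 0, 0], [0, 0, -0.9], 0.35],
    [[0, 0, 0], [0, 0, -1], 0.35],
    [[0, 0, 0], [0, 0, -1], 0.35],
    [[0, 0, 0], [0, 0, -1], 1],
    [[0, 0, 0], [0, 0, -1], 1],
    [[0, 0, 0], [0, 0, -1], 1],
    [[0, 0, 0], [0, 0, -1], 1],
    [[0, 0, 0], [0, 0, -1], 1],
  ],
  force=40,
)

```text
clock: 18.17
position: [0.4715, -0.4125, -0.0047]
tcp_rot: [3.141, 0.0, 0.24]
force: [0.2, 0.1, -0.1]
grip_width: 0.0195
```

```bash
python3 - <<'E'
from meas import *
S=snap("scene","s_25"); s=manip.sense(); print(s["position"],s["tcp_rot"],s["grip_width"],s["force"],s["clock"])
crop(S,385,150,465,250,6,"z25s")
p=np.array(s["position"]);print(proj(S,[p[0],p[1],.021]),amber(S,(410,220,440,250)))
go([.5533,.0,.105],.2407)
E
```

```text
[ 0.47142796 -0.41254566 -0.004732  ] [3.14146008e+00 1.16120691e-04 2.40472863e-01] 0.019392802908758413 [-0.50967498 -0.38612766  0.15729137] 18.2167
[[424.41256036 234.71368863]] [(np.int32(58), [423.5, 235.47], [421, 230, 6, 12])]
shift [0.4444, -0.9529, -0.2743] turn [0, 0, np.float64(-0.0003)] rows 10.423742441065537 0.0018170934143384443
```

View pics/z25s.png

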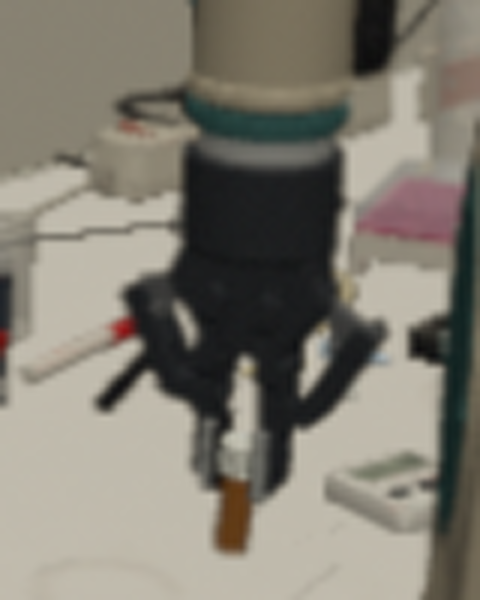

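Emit:
drive_tool(
  steps=[
    [[0, 0, -0.1], [0, 0, 0], 1],
    [[0, 0, -0.2], [0, 0, 0], 1],
    [[0.04, -0.08, -0.275], [0, 0, 0], 1],
    [[0.08, -0.17, -0.275], [0, 0, 0], 1],
    [[0.12, -0.26, -0.275], [0, 0, 0], 1],
    [[0.16, -0.35, -0.275], [0, 0, 0], 1],
    [[0.2, -0.44, -0.275], [0, 0, 0], 1],
    [[0.24, -0.53, -0.275], [0, 0, 0], 1],
    [[0.28, -0.62, -0.275], [0, 0, 0], 1],
    [[0.32, -0.71, -0.275], [0, 0, 0], 1],
    [[0.36, -0.8, -0.275], [0, 0, 0], 1],
    [[0.4, -0.88, -0.275], [0, 0, 0], 1],
    [[0.444, -0.953, -0.275], [0, 0, 0], 1],
    [[0.444, -0.953, -0.275], [0, 0, 0], 1],
  ],
)

```text
clock: 19.38
position: [0.5554, 0.0104, 0.1062]
tcp_rot: [-3.136, -0.006, 0.252]
force: [-0.0, 1.0, 1.1]
grip_width: 0.0193
```

```bash
python3 - <<'E'
from h import *
s=manip.sense(); print(s["position"],s["tcp_rot"],s["clock"],s["grip_width"])
go([.5533,.187,.105],.2407,[.5533,.0,.105],.2407)
go([.5533,.187,.036],.2407,[.5533,.0,.105],.2407)
E
```

```text
[0.5553805  0.010436   0.10617617] [-3.1360757  -0.00597495  0.25154532] 19.3833 0.019347653678810067
shift [0.1114, -0.454, -0.0] turn [0, 0, -0.0] rows 4.4844124700239805 0.0
shift [0.1114, -0.454, 0.1725] turn [0, 0, -0.0] rows 4.779948610956084 0.0
```

Emit:
drive_tool(
  steps=[
    [[0.025, -0.1, 0], [0, 0, 0], 1],
    [[0.05, -0.2, 0], [0, 0, 0], 1],
    [[0.075, -0.3, 0], [0, 0, 0], 1],
    [[0.1, -0.4, 0], [0, 0, 0], 1],
    [[0.1115, -0.454, 0], [0, 0, 0], 1],
    [[0.1115, -0.454, 0], [0, 0, 0], 1],
    [[0.1115, -0.454, 0.08], [0, 0, 0], 1],
    [[0.1115, -0.454, 0.15], [0, 0, 0], 1],
    [[0.1115, -0.454, 0.1725], [0, 0, 0], 1],
    [[0.1115, -0.454, 0.1725], [0, 0, 0], 1],
  ],
)

```text
clock: 20.22
position: [0.551, 0.1852, 0.0339]
tcp_rot: [3.14, 0.005, 0.24]
force: [0.4, -0.3, -0.9]
grip_width: 0.0194
```

```bash
python3 look.py 26; python3 look.py 27
```

```text
[0.5524 0.1861 0.0356] [3.1411e+00 2.2000e-03 2.4020e-01] [-0.3  0.7 -0.4] [0.02 0.01 0.01] 0.0194 20.2667
[0.5535 0.1867 0.0368] [-3.1415e+00 -4.0000e-04  2.4020e-01] [0.2 0.3 0.1] [ 0.01 -0.    0.02] 0.0195 20.3167
```

View pics/y_27.png

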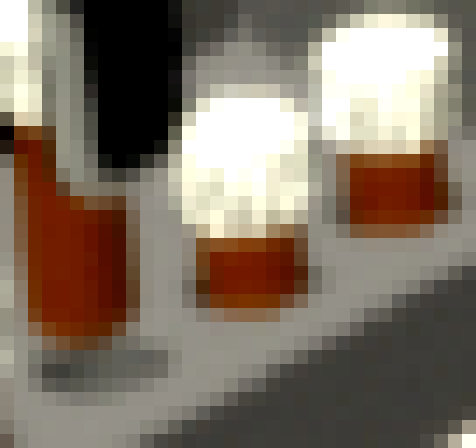

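Emit:
drive_tool(
  steps=[
    [[-0.0035, 0.0038, 0], [0, 0, 0], 1],
    [[-0.0035, 0.0038, 0.008], [0, 0, 0], 1],
    [[-0.0035, 0.0038, 0.014], [0, 0, 0], 1],
    [[-0.0035, 0.0038, 0.02], [0, 0, 0], 1],
    [[-0.0035, 0.0038, 0.025], [0, 0, 0], 1],
    [[-0.0035, 0.0038, 0.025], [0, 0, 0], 1],
  ],
)

```text
clock: 20.82
position: [0.5524, 0.1857, 0.0279]
tcp_rot: [3.142, -0.001, 0.241]
force: [-3.3, -1.7, 13.1]
grip_width: 0.0192
```

```bash
python3 look.py 28
```

```text
[0.5525 0.1856 0.028 ] [ 3.1414e+00 -1.6000e-03  2.4090e-01] [-3.1 -1.4 13.4] [-0.3   0.66 -0.05] 0.0192 20.8667
```

View pics/y_28.png

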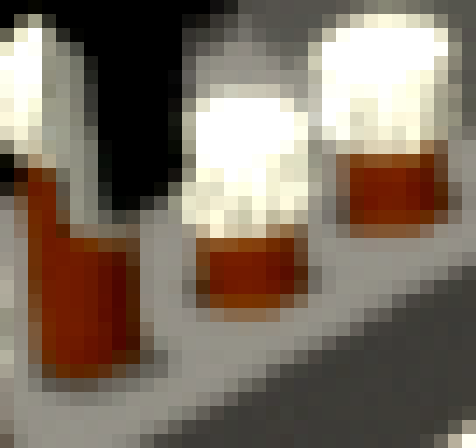

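Emit:
drive_tool(
  steps=[
    [[0, 0, -0.01], [0, 0, 0], 1],
    [[-0.006, 0, -0.014], [0, 0, 0], 1],
    [[-0.006, 0, -0.014], [0, 0, 0], 1],
    [[-0.006, 0, -0.008], [0, 0, 0], 1],
    [[-0.006, 0, -0.002], [0, 0, 0], 1],
    [[-0.006, 0, 0.002], [0, 0, 0], 1],
    [[-0.006, 0, 0.002], [0, 0, 0], 1],
  ],
)

```text
clock: 21.45
position: [0.5492, 0.1844, 0.0246]
tcp_rot: [3.141, 0.001, 0.241]
force: [0.0, -0.5, 0.2]
grip_width: 0.0193
```

```bash
python3 look.py 29
```

```text
[0.5493 0.1844 0.0248] [3.1415e+00 1.0000e-03 2.4070e-01] [-0.1  0.5  0.6] [ 0.    0.01 -0.02] 0.0192 21.5
```

View pics/y_29.png

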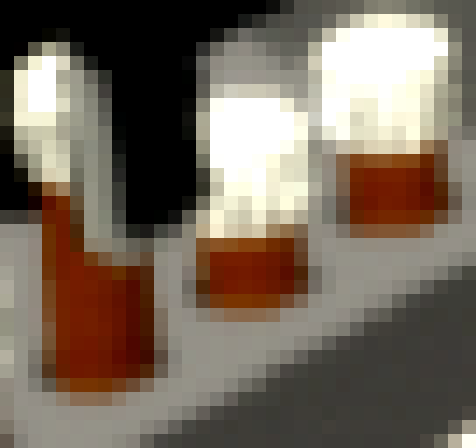

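Emit:
drive_tool(
  steps=[
    [[0, 0, 0.012], [0, 0, 0], 1],
    [[0, 0, 0.024], [0, 0, 0], 1],
    [[0, 0, 0.036], [0, 0, 0], 1],
    [[0, 0, 0.048], [0, 0, 0], 1],
    [[0, 0, 0.058], [0, 0, 0], 1],
    [[0, 0, 0.064], [0, 0, 0], 1],
    [[0, 0, 0.067], [0, 0, 0], 1],
    [[0, 0, 0.067], [0, 0, 0], 1],
  ],
)

```text
clock: 22.17
position: [0.5511, 0.1852, 0.0003]
tcp_rot: [3.141, -0.003, 0.241]
force: [-1.1, -1.6, 13.3]
grip_width: 0.0195
```

```bash
python3 look.py 30
```

```text
[5.511e-01 1.852e-01 3.000e-04] [ 3.1415e+00 -3.1000e-03  2.4080e-01] [-0.8 -0.9 13.2] [-0.2   0.35  0.05] 0.0193 22.2167
```

View pics/y_30.png

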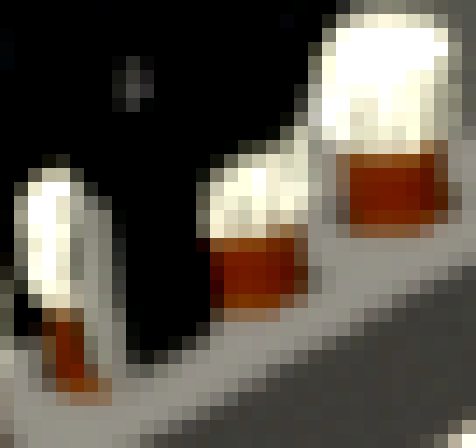

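Emit:
drive_tool(
  steps=[
    [[0, 0, -0.004], [0, 0, 0], 1],
    [[0, 0, -0.004], [0, 0, 0], 0.5],
    [[0, 0, -0.004], [0, 0, 0], 0.5],
    [[0, 0, -0.004], [0, 0, 0], 0.5],
    [[0, 0, -0.02], [0, 0, 0], 0.5],
    [[0, 0, -0.08], [0, 0, 0], 0.5],
    [[0, 0, -0.18], [0, 0, 0], 0.5],
    [[0, 0, -0.27], [0, 0, 0], 0.5],
    [[0, 0.1, -0.27], [0, 0, 0], 0.3],
    [[-0.02, 0.2, -0.27], [0, 0, 0], 0.3],
    [[-0.04, 0.3, -0.27], [0, 0, 0], 0.3],
    [[-0.06, 0.4, -0.27], [0, 0, 0], 0.3],
    [[-0.06, 0.4, -0.27], [0, 0, 0], 0.3],
  ],
)

```text
clock: 23.3
position: [0.5642, 0.0107, 0.1062]
tcp_rot: [3.134, 0.004, 0.227]
force: [0.2, -2.0, -0.3]
grip_width: 0.0597
```

```bash
python3 - <<'E'
from look import *
S=look("31"); crop(S,170,235,280,315,7,"z31"); T=snap("top","t_31"); crop(T,200,195,275,255,10,"z31t")
V=T["img"].mean(2); M=np.zeros(V.shape,bool); M[228:245,216:262]=1
for x in blobs(M&(V>120),15): print(x, plane(T,x[1],.064)[0].round(4))
s=manip.sense(); print(s["position"],s["tcp_rot"])
# strip frame: yaw .112; rib point
R=np.array([[np.cos(.112),-np.sin(.112)],[np.sin(.112),np.cos(.112)]])
print("strip centre->rib", np.array([.5065,-.1507])+R@[-.012,0], "rib top px", plane(T,(340.3,261.5),.035))
E
```

```text
[0.5643 0.0162 0.1064] [3.138e+00 1.900e-03 2.308e-01] [-0.5  0.3  0.6] [0.07 0.05 0.05] 0.0591 23.35
(np.int32(38), [254.68, 232.18], [252, 229, 7, 7]) [0.5665 0.1183 0.064 ]
(np.int32(40), [233.15, 236.1], [230, 233, 7, 8]) [0.5514 0.1839 0.064 ]
(np.int32(37), [243.59, 234.81], [241, 232, 7, 7]) [0.5568 0.1519 0.064 ]
(np.int32(40), [221.98, 238.68], [219, 236, 7, 7]) [0.5418 0.2176 0.064 ]
[0.56448887 0.02052012 0.10665637] [3.14080773e+00 4.46651359e-04 2.35468572e-01]
strip centre->rib [ 0.49457519 -0.15204119] rib top px [[ 0.49035342 -0.15022344  0.035     ]]
```

View pics/z31.png

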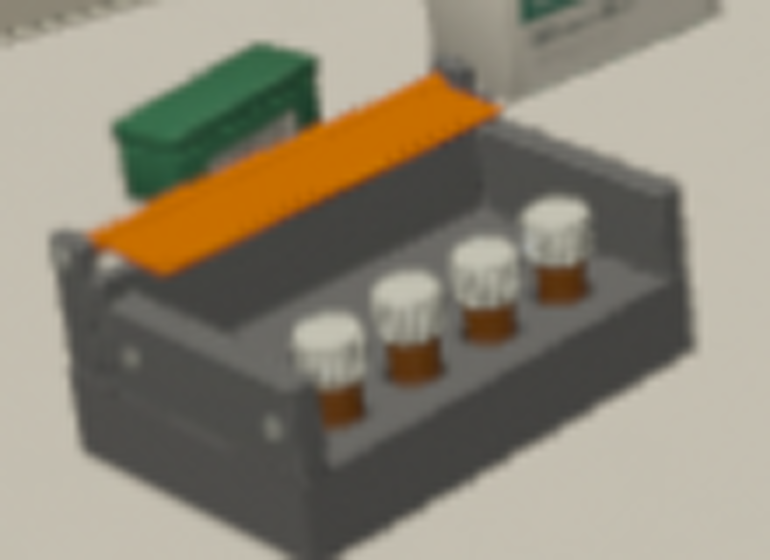

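View pics/z31t.png

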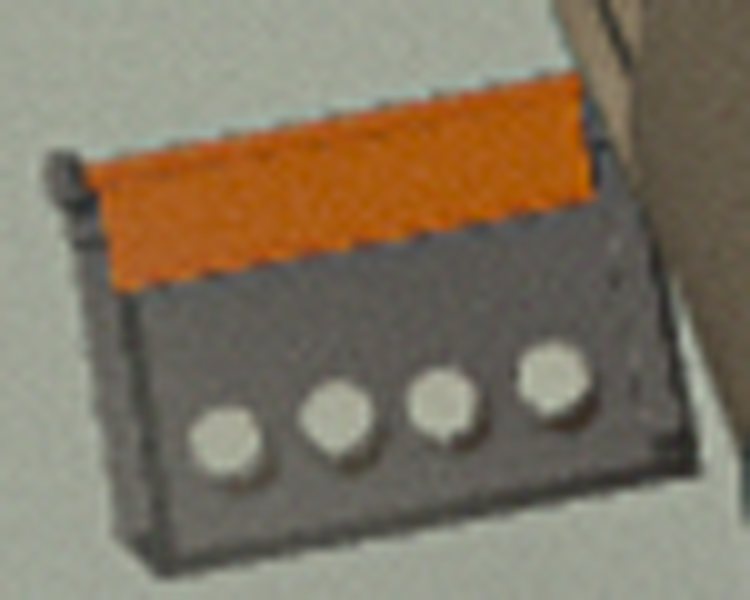

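All four caps are level and in line, and the top view gives them at 33–34 mm pitch with the row centre at (0.554, 0.168). Next is the strip.

```bash
python3 - <<'E'
from h import *
for i in range(4): snap("top")
s=manip.sense(); print(s["position"],s["tcp_rot"],s["clock"])
go([.4938,-.1517,.06],.112)
E
```

```text
[0.56448292 0.02560489 0.10682956] [-3.14055481e+00 -5.42560761e-04  2.43586012e-01] 23.6
shift [-0.2784, 0.3876, 0.1171] turn [0, 0, np.float64(0.1675)] rows 4.713075642099067 1.052688093163404
```

Emit:
drive_tool(
  steps=[
    [[-0.07, 0.1, 0], [0, 0, 0.08], 0.3],
    [[-0.14, 0.2, 0], [0, 0, 0.1675], 0.3],
    [[-0.21, 0.3, 0], [0, 0, 0.1675], 0.3],
    [[-0.278, 0.388, 0], [0, 0, 0.1675], 0.3],
    [[-0.278, 0.388, 0.06], [0, 0, 0.1675], 0.4],
    [[-0.278, 0.388, 0.117], [0, 0, 0.1675], 0.4],
    [[-0.278, 0.388, 0.117], [0, 0, 0.1675], 0.4],
    [[-0.278, 0.388, 0.117], [0, 0, 0.1675], 0.4],
  ],
)

```text
clock: 24.27
position: [0.4935, -0.1518, 0.0594]
tcp_rot: [-3.14, 0.001, 0.112]
force: [0.9, 0.9, 0.7]
grip_width: 0.0514
```

```bash
python3 - <<'E'
from h import *
S=snap("scene","s_32"); snap("scene"); s=manip.sense(); print(s["position"],s["tcp_rot"],s["grip_width"],s["clock"])
crop(S,300,180,400,290,5.4,"z32")
p=s["position"]; print((proj(S,[p[0],p[1],.035])-[300,180])*5.4)
go([.4938,-.1517,-.015],.112)
E
```

```text
[ 0.49525278 -0.15154103  0.06081565] [-3.14097978e+00 -2.19245986e-03  1.12856079e-01] 0.05149272272790899 24.3667
[[285.59517629 395.54370691]]
shift [-0.0037, -0.0, 0.1895] turn [0, 0, np.float64(0.0011)] rows 1.8184588483646593 0.006848635117293611
```

View pics/z32.png

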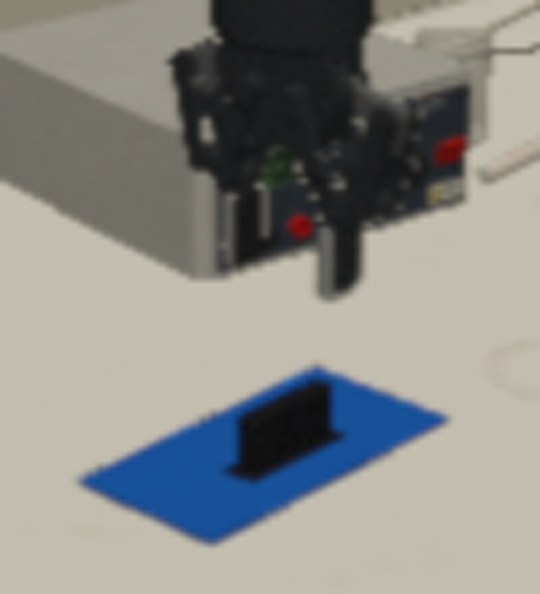

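Emit:
drive_tool(
  steps=[
    [[-0.002, 0.002, 0.09], [0, 0, 0], 0.6],
    [[-0.002, 0.002, 0.17], [0, 0, 0], 0.6],
    [[-0.002, 0.002, 0.19], [0, 0, 0], 0.6],
    [[-0.002, 0.002, 0.19], [0, 0, 0], 0.6],
    [[-0.002, 0.002, 0.19], [0, 0, 0], 0.6],
  ],
)

```text
clock: 24.78
position: [0.494, -0.1537, -0.0152]
tcp_rot: [3.142, -0.001, 0.111]
force: [1.8, -0.2, -0.5]
grip_width: 0.034
```

```bash
python3 - <<'E'
from h import *
S=snap("scene","s_33"); s=manip.sense(); print(s["position"],s["force"],s["grip_width"],s["clock"])
crop(S,320,220,385,285,9,"z33")
E
```

```text
[ 0.49443705 -0.15407133 -0.01461994] [ 0.49101452 -0.63571734 -0.0585638 ] 0.03405842219493075 24.8333
```

View pics/z33.png

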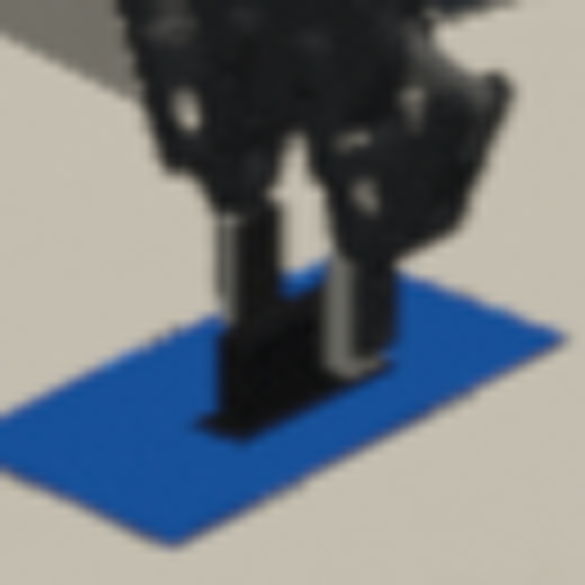

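Emit:
drive_tool(
  steps=[
    [[0, 0, 0.008], [0, 0, 0], 0.6],
    [[0, 0, 0.016], [0, 0, 0], 0.6],
    [[0, 0, 0.023], [0, 0, 0], 0.6],
    [[0, 0, 0.023], [0, 0, 0], 0.6],
  ],
)

```text
clock: 25.17
position: [0.4928, -0.1548, -0.0253]
tcp_rot: [3.141, -0.0, 0.109]
force: [-0.8, -0.9, -1.0]
grip_width: 0.0343
```

```bash
python3 - <<'E'
from h import *
S=snap("scene","s_34"); s=manip.sense(); print(s["position"],s["force"],s["grip_width"],s["clock"])
crop(S,320,220,385,285,9,"z34")
E
```

```text
[ 0.49276491 -0.15477755 -0.02530479] [-0.04416116 -0.20901328  1.01397481] 0.03419102829385956 25.2167
```

View pics/z34.png

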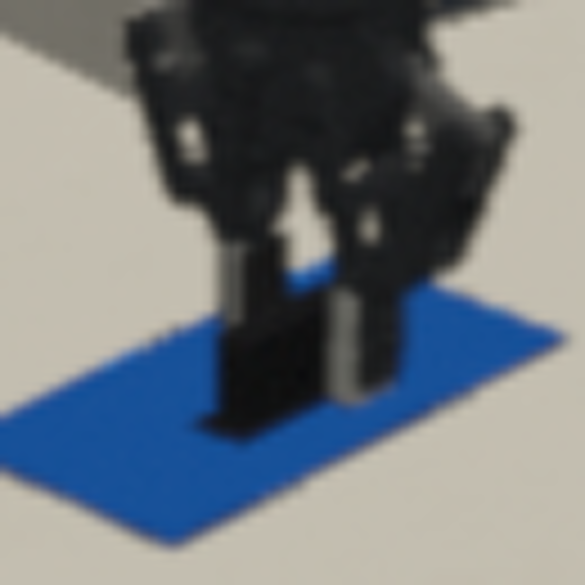

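```bash
python3 - <<'E'
from h import *
S=snap("scene"); s=manip.sense(); p=np.array(s["position"]); print(p,s["tcp_rot"])
q=plane(S,[(343.9,257.3),(360.6,250.2),(352.3,253.8)],.035); print(q, q[2]+[.003,-.0055,0])
e=np.array([np.cos(.11),np.sin(.11),0])
print((proj(S,[p-e*.024+[0,0,.036],p+e*.024+[0,0,.036]])-[320,220])*9)
E
```

```text
[ 0.49277226 -0.15476868 -0.02529415] [3.14152833e+00 9.15319735e-07 1.09016046e-01]
[[ 0.49264913 -0.11789497  0.035     ]
 [ 0.49561156 -0.17954887  0.035     ]
 [ 0.49380272 -0.14816032  0.035     ]] [ 0.49680272 -0.15366032  0.035     ]
[[370.55049579 398.15934621]
 [249.02762403 347.84097766]]
```

Emit:
drive_tool(
  steps=[
    [[0.005, -0.002, 0.004], [0, 0, 0], 0.6],
    [[0.005, -0.002, 0.008], [0, 0, 0], 0.6],
    [[0.005, -0.002, 0.008], [0, 0, 0], 0.75],
    [[0.005, -0.002, 0.008], [0, 0, 0], 1],
    [[0.005, -0.002, 0.008], [0, 0, 0], 1],
    [[0.005, -0.002, 0.008], [0, 0, 0], 1],
    [[0.005, -0.002, 0.008], [0, 0, 0], 1],
    [[0.005, -0.002, 0.008], [0, 0, 0], 1],
  ],
  force=80,
)

```text
clock: 25.93
position: [0.4947, -0.1536, -0.0285]
tcp_rot: [-3.142, -0.0, 0.109]
force: [-0.4, -0.2, 1.0]
grip_width: 0.0107
```

```bash
python3 - <<'E'
from h import *
S=snap("scene","s_35"); s=manip.sense(); print(s["position"],s["tcp_rot"],s["force"],s["grip_width"],s["clock"])
crop(S,310,220,390,285,9,"z35")
E
```

```text
[ 0.49475145 -0.1535935  -0.02850008] [-3.14156748e+00 -1.29467969e-04  1.09205371e-01] [-0.1990882   1.42720769  3.31673679] 0.010506907345643891 25.9833
```

View pics/z35.png

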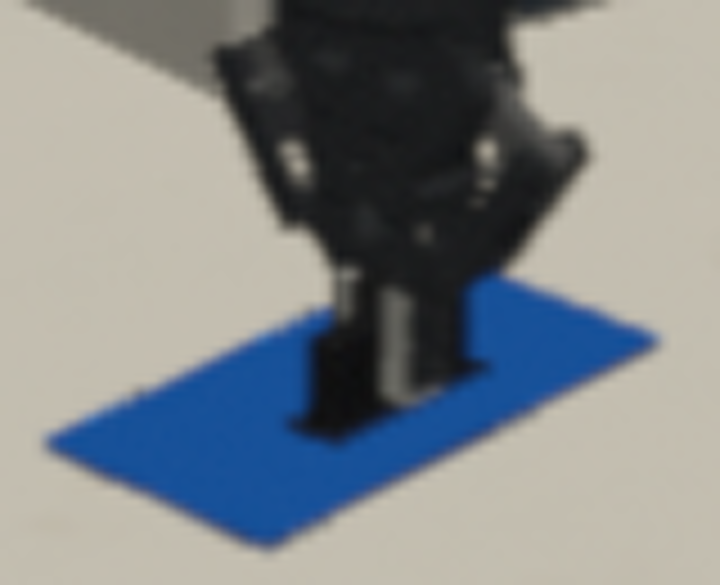

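```bash
python3 - <<'E'
from h import *
S=snap("scene"); s=manip.sense(); p=np.array(s["position"]); y=s["tcp_rot"][2]
H,Sa,V=[x.astype(int) for x in cv2.split(cv2.cvtColor(S["img"],cv2.COLOR_BGR2HSV))]
m=((H>100)&(H<125)&(Sa>120)&(V>70)); m[:235]=0; m[290:]=0; m[:,:305]=0; m[:,395:]=0
c=max(cv2.findContours(m.astype(np.uint8),cv2.RETR_EXTERNAL,cv2.CHAIN_APPROX_NONE)[0],key=cv2.contourArea).reshape(-1,2).astype(float)
q=plane(S,c,.005); 
# express in tool frame (x along jaw) with scene->robot bias
b=np.array([.003,-.0055,0]); q=q+b
e=np.array([np.cos(y),np.sin(y)]); n=np.array([-np.sin(y),np.cos(y)])
u=(q[:,:2]-p[:2])@e; v=(q[:,:2]-p[:2])@n
def line(sel,a,bb): 
    k=np.polyfit(a[sel],bb[sel],1); return k
f=(u<-.02)&(abs(v)<.07); print("front edge: slope, u at v=0",line(f,v,u), f.sum())
for sg in (1,-1):
    g=(v*sg>.07)&(u>-.02)&(u<.045); print("end",sg,line(g,u,v),g.sum())
g=(u>.045)&(abs(v)<.075)&(abs(v)>.03); print("rear",line(g,v,u),g.sum())
E
```

```text
front edge: slope, u at v=0 [-0.00309798 -0.03072425] 35
end 1 [0.00108822 0.08520654] 19
end -1 [ 0.06105948 -0.08349967] 18
rear [0.02686517 0.05266403] 13
```

```bash
python3 - <<'E'
from h import *
c=[.4947,-.1536,-.0285]
go([.526,.161,.095],.240,c,.109)
E
```

```text
shift [0.1633, -0.7733, -0.3088] turn [0, 0, -0.1668] rows 8.139538798463862 1.0480000000000018
```

Emit:
drive_tool(
  steps=[
    [[0, 0, -0.05], [0, 0, 0], 1],
    [[0, 0, -0.12], [0, 0, 0], 1],
    [[0, 0, -0.2], [0, 0, 0], 1],
    [[0, 0, -0.28], [0, 0, 0], 1],
    [[0.015, -0.08, -0.309], [0, 0, -0.02], 1],
    [[0.03, -0.16, -0.309], [0, 0, -0.04], 1],
    [[0.05, -0.25, -0.309], [0, 0, -0.06], 1],
    [[0.07, -0.34, -0.309], [0, 0, -0.08], 1],
    [[0.09, -0.43, -0.309], [0, 0, -0.1], 1],
    [[0.11, -0.52, -0.309], [0, 0, -0.12], 1],
    [[0.13, -0.61, -0.309], [0, 0, -0.14], 1],
    [[0.15, -0.7, -0.309], [0, 0, -0.167], 1],
    [[0.163, -0.76, -0.309], [0, 0, -0.167], 1],
    [[0.163, -0.773, -0.309], [0, 0, -0.167], 1],
    [[0.163, -0.773, -0.309], [0, 0, -0.167], 1],
    [[0.163, -0.773, -0.309], [0, 0, -0.167], 1],
  ],
)

```text
clock: 27.37
position: [0.5253, 0.1596, 0.0946]
tcp_rot: [3.14, 0.002, 0.24]
force: [-0.4, -0.4, -1.0]
grip_width: 0.0109
```

```bash
python3 - <<'E'
from h import *
S=snap("scene","s_36"); snap("scene"); snap("top","t_36"); s=manip.sense(); print(s["position"],s["tcp_rot"],s["force"],s["grip_width"],s["clock"])
crop(S,160,190,300,315,5,"z36")
E
```

```text
[0.5258018  0.1583442  0.09478686] [3.14018612e+00 9.90665997e-04 2.37422407e-01] [ 0.69094996  0.32838677 -0.97497347] 0.010643687566760447 27.5167
```

View pics/z36.png

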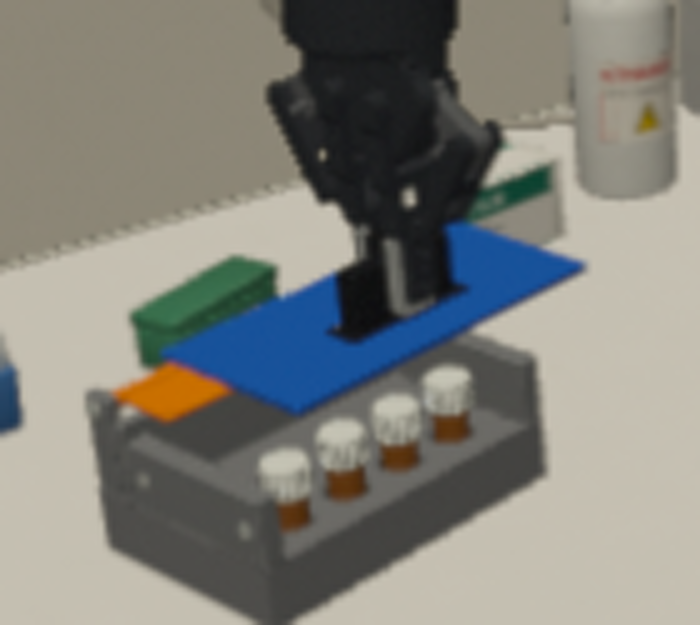

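View pics/t_36.png

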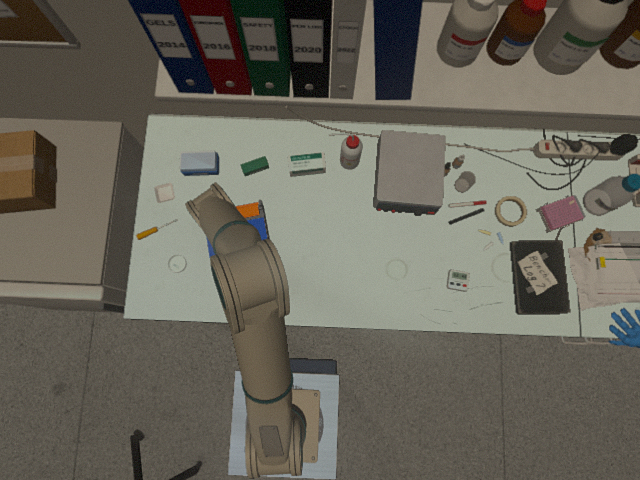

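Emit:
drive_tool(
  steps=[
    [[0, 0, 0.04], [0, 0, 0], 1],
    [[0, 0, 0.08], [0, 0, 0], 1],
    [[0, 0, 0.11], [0, 0, 0], 1],
    [[0, 0, 0.125], [0, 0, 0], 1],
    [[0, 0, 0.125], [0, 0, 0], 1],
    [[0, 0, 0.125], [0, 0, 0], 1],
  ],
)

```text
clock: 28.02
position: [0.526, 0.16, 0.0451]
tcp_rot: [3.141, 0.0, 0.239]
force: [0.5, -0.4, -1.4]
grip_width: 0.0105
```

```bash
python3 - <<'E'
from h import *
snap("scene"); snap("scene");S=snap("scene","s_37"); T=snap("top","t_37"); s=manip.sense(); print(s["position"],s["tcp_rot"],s["force"],s["grip_width"],s["clock"])
crop(S,170,220,290,320,6,"z37"); crop(T,195,190,280,260,8,"z37t")
E
```

```text
[0.52646857 0.16087766 0.0458178 ] [-3.14152519e+00 -1.50151873e-03  2.40086711e-01] [-0.04194129  0.28033226 -1.16094677] 0.010626401010859734 28.2167
```

View pics/z37.png

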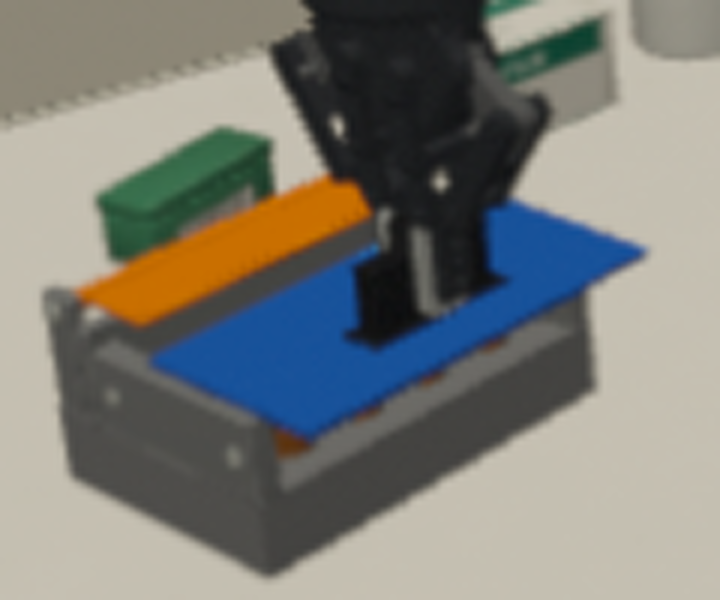

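View pics/z37t.png

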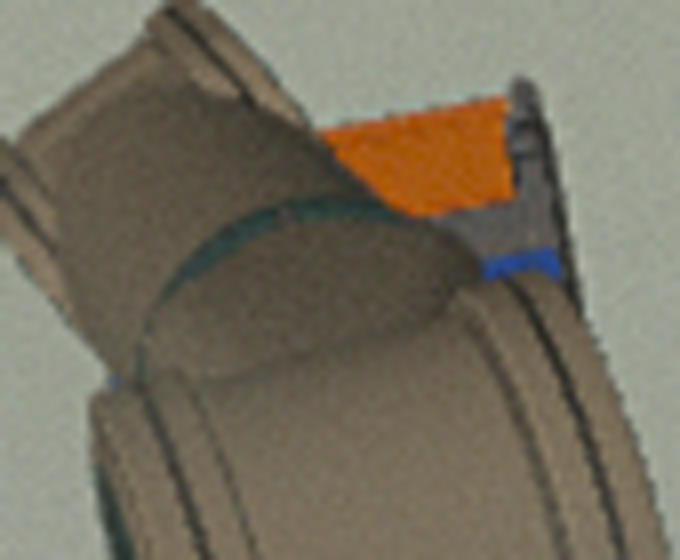

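```bash
cat >> h.py <<'E'
RC=np.array([.5793,.1741]); RY=.240
def rack(p):
    p=np.atleast_2d(p); e=np.array([np.cos(RY),np.sin(RY)]); n=np.array([-np.sin(RY),np.cos(RY)])
    d=p[:,:2]-RC; return np.c_[d@e,d@n]
def world(x,y=0): return RC+x*np.array([np.cos(RY),np.sin(RY)])+y*np.array([-np.sin(RY),np.cos(RY)])
E
python3 - <<'E'
from h import *
S=snap("scene");T=snap("top")
b=np.array([.0015,-.0037,0]); z=.0793
# (152,360),(305,438),(648,252) in 6x crop
c=[(152/6+169.6,360/6+219.6),(305/6+169.6,438/6+219.6),(648/6+169.6,252/6+219.6)]
print("strip corners in rack",rack(plane(S,c,z)+b).round(4))
# right rear corner in top crop 8x: (557,250)
print("top right rear",rack(plane(T,[(560/8+194.6,248/8+189.6)],z)).round(4))
s=manip.sense();print("tcp in rack",rack(s["position"]),s["position"])
# cheek outer top corner front right in top0, (700,470)/10 ; left front top outer (115,530)
print("rack corners top0", rack(plane(T,[(115/10+199.6,533/10+194.6),(655/10+199.6,440/10+194.6)],.068)).round(4))
print("home",world(-.015), go([*world(-.030),.0425],.24,[.526,.161,.045],.24))
E
```

```text
strip corners in rack [[-0.0005  0.0875]
 [-0.0899  0.0911]
 [-0.0904 -0.0853]]
top right rear [[ 0.0004 -0.0886]]
tcp in rack [[-0.05465552 -0.00020933]] [0.52626077 0.16090491 0.0456198 ]
rack corners top0 [[-0.049   0.0878]
 [-0.053  -0.0794]]
shift [0.0622, -0.0001, 0.0062] turn [0, 0, -0.0] rows 0.5997970067103633 0.0
home [0.56472993 0.17053446] None
```

Emit:
drive_tool(
  steps=[
    [[0.015, 0, 0], [0, 0, 0], 1],
    [[0.028, 0, 0.004], [0, 0, 0], 1],
    [[0.028, 0, 0.008], [0, 0, 0], 1],
    [[0.028, 0, 0.011], [0, 0, 0], 1],
    [[0.028, 0, 0.013], [0, 0, 0], 1],
    [[0.028, 0, 0.013], [0, 0, 0], 1],
  ],
)

```text
clock: 28.82
position: [0.5364, 0.1634, 0.0396]
tcp_rot: [3.142, 0.001, 0.241]
force: [-0.2, -0.0, -0.8]
grip_width: 0.0105
```

```bash
cat > chk.py <<'E'
import sys
from h import *
n=sys.argv[1]
S=snap("scene","s_"+n); s=manip.sense(); print(np.round(s["position"],4),np.round(s["tcp_rot"],4),np.round(s["force"],1),np.round(s["moment"],2),round(s["grip_width"],4),s["clock"],"rack",rack(s["position"]).round(4))
crop(S,175,225,290,315,6.5,"c_"+n)
E
python3 chk.py 38
```

```text
[0.5364 0.1634 0.0397] [3.1415e+00 5.0000e-04 2.4040e-01] [ 0.  -0.6 -0.7] [-0.02  0.03 -0.06] 0.0104 28.8667 rack [[-0.0442 -0.0002]]
```

View pics/c_38.png

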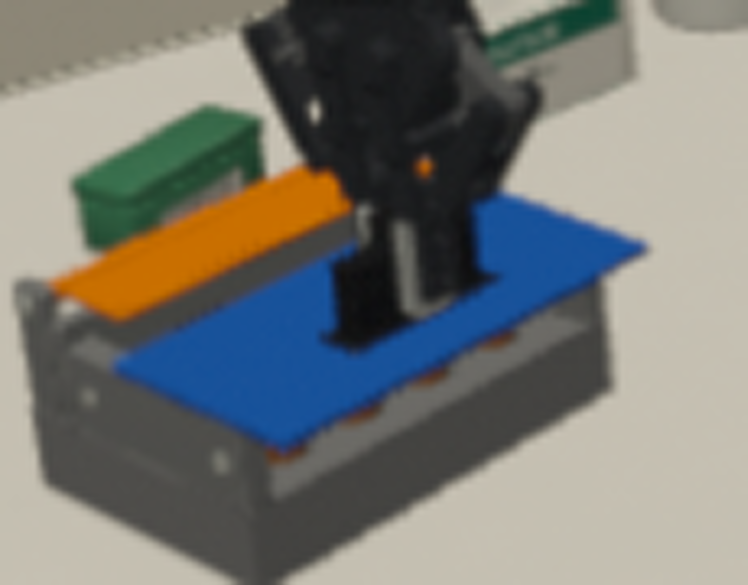

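Emit:
drive_tool(
  steps=[
    [[0, 0, 0.0025], [0, 0, 0], 1],
    [[0, 0, 0.004], [0, 0, 0], 1],
    [[0, 0, 0.004], [0, 0, 0], 1],
  ],
)

```text
clock: 29.12
position: [0.5366, 0.1634, 0.0395]
tcp_rot: [3.141, -0.0, 0.24]
force: [-3.5, -1.8, 9.8]
grip_width: 0.0109
```

```bash
python3 chk.py 39
```

```text
[0.5366 0.1634 0.0395] [ 3.141e+00 -3.000e-04  2.404e-01] [-2.5 -1.1  9.9] [-0.26  0.66  0.03] 0.0104 29.1667 rack [[-0.044  -0.0002]]
```

Contact came at z 0.0395, as predicted. I'll ease to a light touch and slide forward.

Emit:
drive_tool(
  steps=[
    [[0, 0, -0.0028], [0, 0, 0], 1],
    [[0, 0, -0.0028], [0, 0, 0], 1],
    [[0.008, 0, -0.0028], [0, 0, 0], 1],
    [[0.016, 0, -0.0028], [0, 0, 0], 1],
    [[0.024, 0, -0.0028], [0, 0, 0], 1],
    [[0.03, 0, -0.0028], [0, 0, 0], 1],
    [[0.03, 0, -0.0028], [0, 0, 0], 1],
  ],
)

```text
clock: 29.75
position: [0.5477, 0.1662, 0.0395]
tcp_rot: [3.141, 0.002, 0.24]
force: [-2.9, -0.3, 5.0]
grip_width: 0.0104
```

```bash
python3 chk.py 40
```

```text
[0.5477 0.1662 0.0395] [3.1413e+00 1.5000e-03 2.4040e-01] [-3.3 -0.8  5.4] [-0.16  0.54  0.04] 0.0104 29.8 rack [[-0.0326 -0.0002]]
```

View pics/c_40.png

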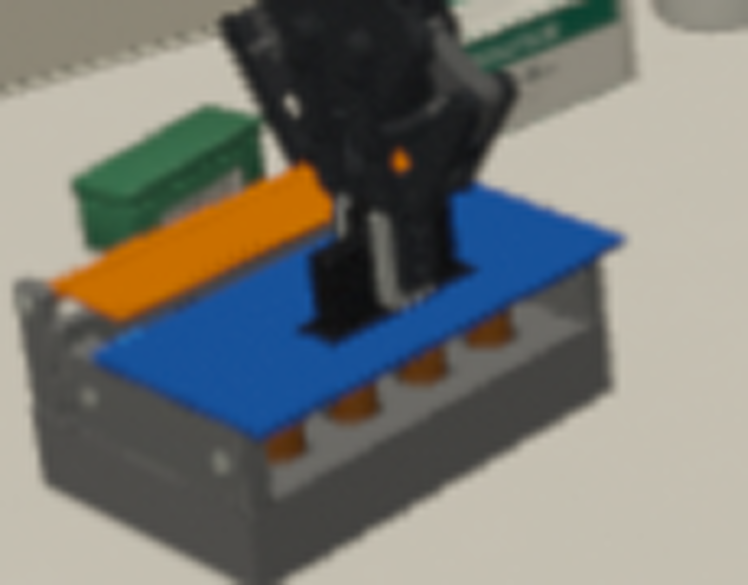

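Emit:
drive_tool(
  steps=[
    [[0.008, 0, 0], [0, 0, 0], 1],
    [[0.016, 0, 0], [0, 0, 0], 1],
    [[0.024, 0, 0], [0, 0, 0], 1],
    [[0.032, 0, 0], [0, 0, 0], 1],
    [[0.032, 0, 0], [0, 0, 0], 1],
  ],
)

```text
clock: 30.22
position: [0.5604, 0.1694, 0.0395]
tcp_rot: [3.141, 0.001, 0.24]
force: [-2.9, 0.1, 5.9]
grip_width: 0.0107
```

```bash
python3 chk.py 41
```

```text
[0.5605 0.1693 0.0395] [3.1414e+00 8.0000e-04 2.4030e-01] [-2.5 -1.3  3.7] [-0.05  0.49 -0.02] 0.0107 30.2667 rack [[-0.0194 -0.0002]]
```

View pics/c_41.png

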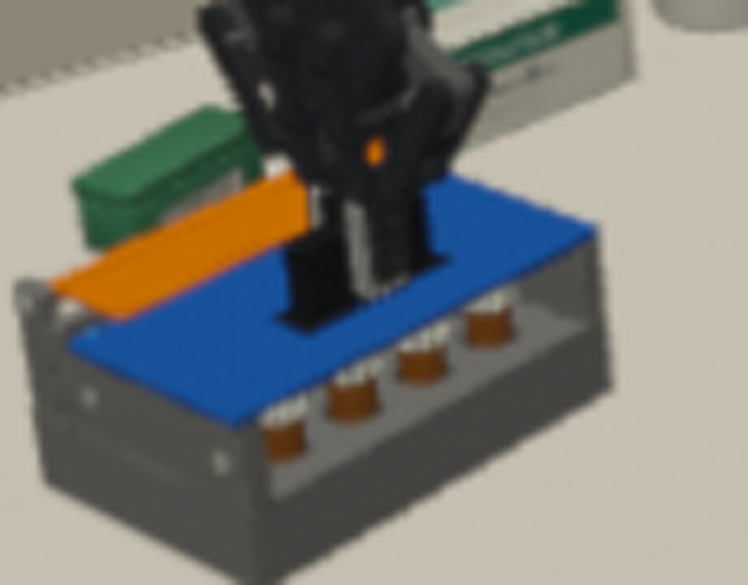

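Emit:
drive_tool(
  steps=[
    [[0.004, 0, 0], [0, 0, 0], 1],
    [[0.008, 0, 0], [0, 0, 0], 1],
    [[0.008, 0, 0], [0, 0, 0], 1],
  ],
)

```text
clock: 30.52
position: [0.5629, 0.17, 0.0395]
tcp_rot: [3.141, 0.002, 0.24]
force: [-3.9, -0.3, 6.2]
grip_width: 0.0108
```

```bash
python3 chk.py 42
```

```text
[0.5629 0.17   0.0395] [3.1412e+00 1.9000e-03 2.4050e-01] [-3.1 -1.2  5.8] [-0.15  0.6   0.02] 0.0109 30.5667 rack [[-0.0169 -0.0001]]
```

Emit:
drive_tool(
  steps=[
    [[0.003, 0, 0], [0, 0, 0], 1],
    [[0.006, 0, 0], [0, 0, 0], 1],
    [[0.006, 0, 0], [0, 0, 0], 1],
  ],
)

```text
clock: 30.82
position: [0.5651, 0.1705, 0.0395]
tcp_rot: [3.141, 0.002, 0.241]
force: [-3.5, -1.3, 7.0]
grip_width: 0.0108
```

```bash
python3 chk.py 43
```

```text
[0.5651 0.1705 0.0395] [3.1412e+00 2.1000e-03 2.4050e-01] [-3.6 -0.9  5.8] [-0.12  0.7   0.06] 0.011 30.8667 rack [[-0.0146 -0.0001]]
```

Emit:
drive_tool(
  steps=[
    [[0.003, 0, 0], [0, 0, 0], 1],
    [[0.005, 0, 0], [0, 0, 0], 1],
    [[0.005, 0, 0], [0, 0, 0], 1],
  ],
)

```text
clock: 31.12
position: [0.5658, 0.1707, 0.0395]
tcp_rot: [3.141, 0.005, 0.241]
force: [-7.1, -1.4, 9.4]
grip_width: 0.0105
```

```bash
python3 chk.py 44
```

```text
[0.5658 0.1707 0.0395] [3.1408 0.0044 0.2405] [-7.  -1.7  9.1] [-0.17  1.21 -0.03] 0.0107 31.1667 rack [[-0.014  -0.0001]]
```

View pics/c_44.png

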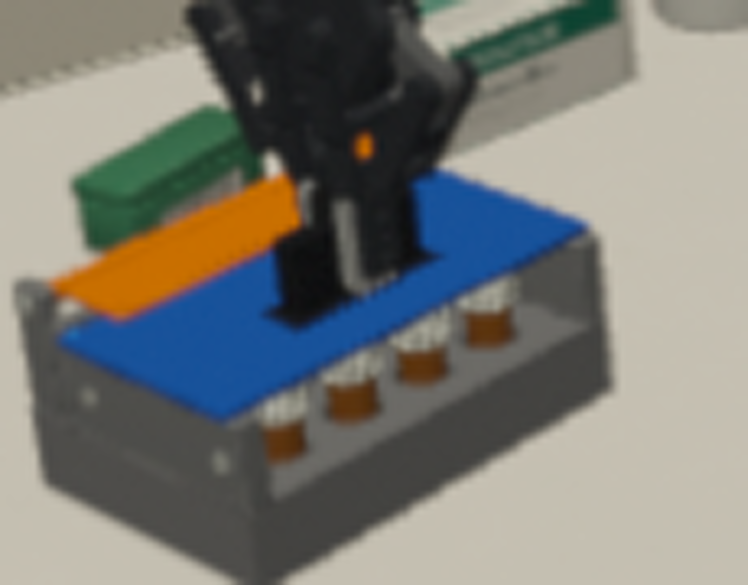

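The x force rose from 3.5 to 7 N at rib x of about -14 mm, so the strip has met the stop. I'll ease it back slightly and press to about 12 N.

Emit:
drive_tool(
  steps=[
    [[-0.0015, 0, 0.001], [0, 0, 0], 1],
    [[-0.0015, 0, 0.002], [0, 0, 0], 1],
    [[-0.0015, 0, 0.002], [0, 0, 0], 1],
    [[-0.0015, 0, 0.002], [0, 0, 0], 1],
  ],
)

```text
clock: 31.5
position: [0.5658, 0.1707, 0.0395]
tcp_rot: [3.141, 0.003, 0.24]
force: [-6.0, 0.2, 13.2]
grip_width: 0.0109
```

```bash
python3 chk.py 45; python3 - <<'E'
from h import *
S=cv2.imread("pics/s_45.png"); T=snap("top","t_45"); D=snap("scene")
H,Sa,V=[x.astype(int) for x in cv2.split(cv2.cvtColor(D["img"],cv2.COLOR_BGR2HSV))]
m=((H>100)&(H<125)&(Sa>120)&(V>70)); m[:240]=0; m[300:]=0; m[:,:178]=0; m[:,272:]=0
c=max(cv2.findContours(m.astype(np.uint8),cv2.RETR_EXTERNAL,cv2.CHAIN_APPROX_NONE)[0],key=cv2.contourArea).reshape(-1,2).astype(float)
q=rack(plane(D,c,.073)+[.0015,-.0037,0])
f=(q[:,0]<-.035)&(abs(q[:,1])<.075); print("front edge",np.polyfit(q[f,1],q[f,0],1),f.sum())
for sg in (1,-1):
    g=(q[:,1]*sg>.075)&(q[:,0]>-.04)&(q[:,0]<.0); print("end",sg,np.polyfit(q[g,0],q[g,1],1),np.median(q[g,1]))
o=((H<18)&(Sa>180)&(V>130)); o[:235]=0;o[285:]=0;o[:,:175]=0;o[:,245:]=0
a=cv2.cvtColor(cv2.imread("pics/scene0.png"),cv2.COLOR_BGR2HSV).astype(int)
o0=((a[...,0]<18)&(a[...,1]>180)&(a[...,2]>130)); o0[:235]=0;o0[285:]=0;o0[:,:175]=0;o0[:,245:]=0
print("flap top row per column before/now",[(x,int(np.argmax(o0[:,x])),int(np.argmax(o[:,x])),int(o0[:,x].sum()),int(o[:,x].sum())) for x in (188,195,202,208,214)])
crop(T,195,190,280,260,8,"t45"); 
E
```

```text
[0.5658 0.1707 0.0395] [3.1407e+00 2.9000e-03 2.4050e-01] [-6.5 -2.1 13.7] [-0.22  1.3   0.01] 0.0103 31.55 rack [[-0.0139 -0.0001]]
front edge [ 0.00755185 -0.04850468] 49
end 1 [-0.03193608  0.08975032] 0.09056609301681483
end -1 [ 0.03596332 -0.08333457] -0.08401588951789969
flap top row per column before/now [(188, 266, 266, 6, 6), (195, 262, 262, 11, 11), (202, 259, 259, 11, 11), (208, 256, 257, 11, 10), (214, 253, 253, 11, 11)]
```

View pics/c_45.png

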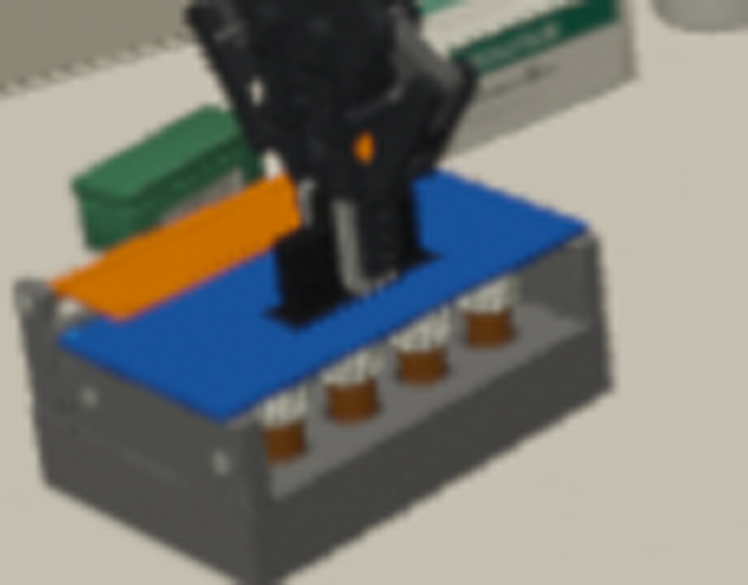

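View pics/t45.png

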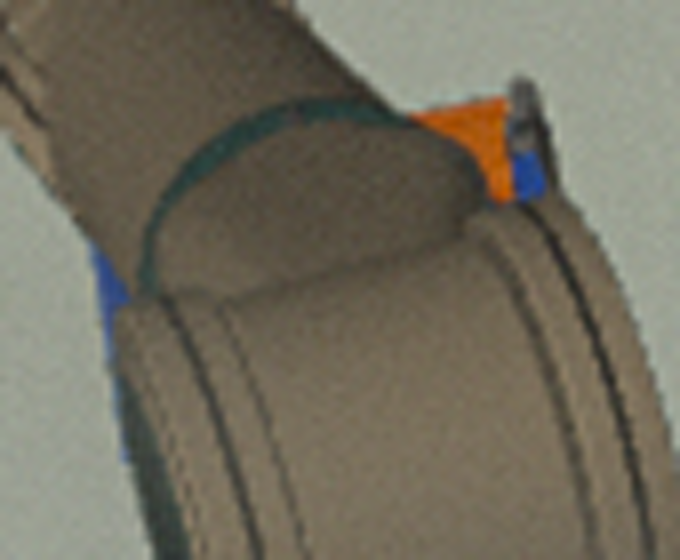

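```bash
python3 - <<'E'
from h import *
T=snap("top"); D=snap("scene"); s=manip.sense(); print(np.round(s["force"],1),s["clock"],s["grip_width"])
H,Sa,V=[x.astype(int) for x in cv2.split(cv2.cvtColor(T["img"],cv2.COLOR_BGR2HSV))]
m=((H>100)&(H<125)&(Sa>110)&(V>60)); 
for r in range(222,246,4):
    x=np.where(m[r,200:225])[0]
    if len(x): print("left",r,200+x[0],rack(plane(T,[(200+x[0]-.5,r)],.073)).round(4))
for r in range(208,216):
    x=np.where(m[r,250:275])[0]
    if len(x): print("right",r,250+x[-1],rack(plane(T,[(250+x[-1]+.5,r)],.073)).round(4))
# cheek outer edges before, from scene0/top0 : left cheek outer top edge
a=cv2.imread("pics/top0.png").astype(int).mean(2)
for r in (222,228,234,240): print("left rack edge row",r,a[r,200:222].astype(int).tolist())
E
```

```text
[-6.9 -1.4 13. ] 31.75 0.01059138191535153
left 222 207 [[0.0332 0.0884]]
left 226 208 [[0.02   0.0873]]
left 230 208 [[0.0075 0.0892]]
right 209 261 [[ 0.0405 -0.0853]]
right 210 261 [[ 0.0374 -0.0848]]
right 211 262 [[ 0.0336 -0.0872]]
right 212 262 [[ 0.0304 -0.0867]]
right 213 262 [[ 0.0273 -0.0861]]
right 214 261 [[ 0.0247 -0.0825]]
left rack edge row 222 [152, 154, 155, 153, 154, 158, 154, 119, 93, 87, 89, 112, 98, 96, 98, 96, 96, 102, 101, 95, 76, 78]
left rack edge row 228 [154, 155, 153, 156, 154, 152, 155, 153, 121, 99, 92, 93, 67, 66, 85, 89, 93, 92, 89, 89, 95, 92]
left rack edge row 234 [152, 147, 154, 150, 151, 151, 152, 151, 155, 119, 101, 95, 104, 74, 73, 87, 96, 99, 97, 99, 95, 99]
left rack edge row 240 [157, 153, 150, 149, 153, 151, 151, 150, 153, 155, 125, 96, 101, 99, 76, 73, 96, 95, 101, 132, 159, 159]
```

The strip ends read +88.5 and -86.5 mm in the rack frame, so they are flush within about 1 mm. The flap rows are unchanged from the start and the press is steady at 13 N. Handing in.

```bash
python3 - <<'E'
from plant import manip
s=manip.sense(); print(s["force"],s["grip_width"],s["clock"]); print(manip.sign_off())
E
```

```text
[-6.87688887 -1.3766227  12.95292274] 0.01059138191535153 31.75
the job is handed in; nothing more can be done
None
```

I seated both spare vials in the two middle pockets. I then slid the cover strip under the flap to the stop and handed the job in at 31.75 s, still gripping the rib and pressing. The hand-in gave no verdict.

**Last checks:**
- **Vials:** seen before the strip covered them, all four caps were level and in line. The top view put the two spares within about 2 mm of their pocket positions.
- **Strip against the stop:** the sideways force rose from about 3.5 to 7 N on contact. The rib is at about x -14 mm by the arm's reading and about -15.5 mm by the camera. The arm's height reading stayed where the strip first touched the cheeks.
- **Strip ends:** the top view gives +88.5 and -86.5 mm, about 1 mm off centre. The scene camera gave about 3 mm off, but that camera reads several millimetres off here.
- **Press, grip and flap:** it presses down with 13 N, plus about 7 N against the stop, and the grip is closed on the rib at about 10.6 mm. The flap looks unchanged from the start.
- **Dish and timer:** they looked unmoved in a later top view, judged by eye only.

**Disagreements and retries:**
- **Fingertip height:** the fingertips were about 36 mm higher than the reported tool point. I corrected for this from pictures and confirmed it by contact.
- **Camera offset:** the scene camera differed from the arm and the top camera by up to 7 mm, so I relied on the top view and on contact forces.
- **Vial insertion:** the first vial touched the deck three times and the second once (13 to 24 N) before going in.

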